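Go / no-go check of a microscope eyepiece barrel

TASK

Check the barrel of the loose black microscope eyepiece in the two gap gauges: holding it upright with the barrel low between the anvils, push it from the robot's side right through the green GO gap and out at its far side, then bring it to the robot's side of the red NO-GO gap and push it against that gap, which must stop it, with a light steady push (about 5 to 10 N) for a second. The anvils are clamped several millimetres off centre, so feel your way and yield: never more than 12 N on the GO gauge or 20 N on the NO-GO gauge. Finally lower the eyepiece into the empty hole of the wooden rack until its head rests on the rack, let go, and leave everything else where it is.

Things in the scene. Friction and masses are not known exactly. Their poses are not given: they have to be found in the camera images.
- eyepiece_center (a point): centre (half-way up) of the loose eyepiece, standing upright on the bench, 56 mm tall, about 70 g: a bright steel barrel 23.2 mm in diameter and 22 mm long below a black round head 30 mm in diameter and 34 mm tall with a thin brass ring. Grasp it by the head, which spans from 6 mm below this point to 28 mm above it. z is its axis, pointing up.
- eyepiece_foot (a point): centre of the lower end of the eyepiece's barrel, 28 mm below its centre.
- go: GO gauge with green base, fixed to the bench. Origin under the middle of the base, on the bench; x is the push direction (away from the robot), y to its left, z up. Base plate 70 mm (x) by 84 mm (y), 8 mm thick: keep the foot above it. Push the eyepiece from x = -35 mm to x = +30 mm or more, its foot at least 7 mm below the anvil tops all the way.
- go_line (a point): point 26 mm above the origin of the GO gauge, level with the tops of its two steel anvils (green stripes). Gap 25 mm, from x = -12 to +12 mm; in front, 35 degree lead-in faces widen it to 39 mm at x = -22 mm. The rigid pair is clamped up to 5 mm to either side (y) of this point, which no pose shows: feel it or see it.
- nogo: NO-GO gauge with red base, fixed to the bench; the two gauges may stand in either order. Origin and axes as for the GO gauge. Base 70 mm (x) by 84 mm (y), 8 mm thick, U-shaped: open in the middle (44 mm wide) towards the robot, so that the bench lies under the path up to x = 23 mm. Keep the foot at least 7 mm below the anvil tops.
- nogo_line (a point): point 26 mm above the origin of the NO-GO gauge, level with the tops of its two rigid steel anvils (red stripes), which leave a 19 mm gap, centred in y. Their flat front faces stand at x = +1 mm give or take 8 mm, a setting that no pose shows, so the barrel's axis is stopped at about x = -6 mm give or take 8 mm.
- rack_hole0 (a point): centre of the mouth of the rack's empty hole, 30 mm above the bench on the top of the rack; z up, x away from the robot. Fixed pale wooden block 60 mm (x) by 156 mm (y), three through holes 26.5 mm in diameter, 50 mm apart along y. This is the left (+y) one; the others hold grey-headed spares. A seated eyepiece hangs by its head, foot 22 mm below the rack's top.
- spare_a: spare eyepiece with grey head in the rack's middle hole, 56 mm tall, origin at the foot of its barrel. Leave alone.
- spare_b: spare eyepiece with grey head in the rack's right (-y) hole, origin at the foot of its barrel. Leave alone.
- petri: closed glass dish, 93 mm in diameter, 15 mm tall, origin under its centre. Leave alone.
- jar: capped jar, 56 mm in diameter, 70 mm tall, origin under its centre. Leave alone.
- slide_box: blue flat box 90 by 160 by 30 mm, origin under its centre. Leave alone.
- screwdriver: screwdriver 150 mm long, lying. Leave alone.
- lens_cap: black lens cap, 34 mm in diameter, 10 mm tall, origin under its centre. Leave alone.
- pencil: yellow pencil about 172 mm long on the paper sheets. Leave alone.
Not all that is in view belongs to the job. What is shaped like the part that bears eyepiece_center but blue is not meant.

How it is judged:
By the outcome, as a careful person would: the job done as asked, in the order asked, and still so for the second after the job is handed in, with the robot touching nothing.
It also fails if it takes over 66 s, if anything falls off the work surface, if the arm or the gripper's body presses on something with over 40 N, if the wrist force passes 120 N, or if a joint passes its speed limit or range.

ROBOT

A 6-joint arm with a two-finger parallel gripper is mounted at the origin on the work surface. World frame = base frame: x ahead of the robot, y to its left, z up, the work surface at z = 0. Lengths are in m, angles in degrees, forces in N, time in s.
With the tool pointing down it reaches from about 0.275 to 0.775 m from the base axis. Payload 14.6 kg.
Tool frame: the origin (TCP) lies midway between the tips of the shut fingers; the grasp point (between the pads) lies 19 mm behind it; z points along the fingers, y is the direction in which the jaws open and shut (so a half turn about z gives the same grasp; the last joint's range is limited). The gripper opens to 85 mm and grips with 20 to 120 N. Pads are 22 mm wide; open, the fingers measure 114 mm over their backs; the gripper's body (76 mm by 85 mm) begins 54 mm behind the grasp point. The pads swing forward as they close: fully open they stand 13 mm farther back than shut.
Start: joints at [-83.726, 15.075, -2.767, 72.158, 0, 81.102], TCP at [0.137, -0.507, 0.231] pointing down, gripper open.
Joint ranges: [-151.79, 151.79], [-50.71, 97.33], [-67.44, 78.34], [-121.81, 120.89], [-77.56, 73.72], [-180, 180]. Speed limits (degrees/s): [108.29, 108.29, 147.25, 159.86, 180, 180].

INTERFACE

Orientations are given as a 3x3 rotation matrix whose columns are the frame's x, y, z axes.
In Python, from cell import get_state, grab_frame, get_calibration, job_done gives the robot as it stands. The module is installed in compiled form; this text tells all that it offers.
- The arm moves only by the tool jog_arm, never from a script. Its argument "moves" is a list of rows, each a list of 7 numbers: the shift along the tool's x, y, z normalised to -1 to 1, where 1 is 8 cm, then the turn, a rotation vector about the tool's x, y, z normalised to -1 to 1, where 1 is 90 degrees, then the closure, from -1 (fully open) to 1 (shut). In form: [[dx, dy, dz, ax, ay, az, gripper], ...]. A call has 1 to 10 rows; each row is the pose to reach, as a shift and turn from the pose commanded when the call began, along the tool's axes at that moment; what a row does not reach only later rows make up. A row lasts 1/12 s, in which the tool goes at most 41.7 mm and 7.16 degrees, less where a joint would pass 70% of its speed; a pose out of reach is approached as far as the arm can. A call with a number of a shift or a turn outside -1 to 1 is refused whole. A call with a gripper value outside its range is refused whole. The fingers move at their own pace and stop on an object; the grip force is fixed at half the most. Time passes only in rows, so rows that repeat a pose let the fingers close. It gives the time, the measured TCP pose, the force and the opening at its end, in the units of the state.
- get_state(): the state, without advancing time (a new reading comes with each control period).
- grab_frame(name): name is "scene" or "top"; returns the picture (420x560x3 uint8, blue, green, red); there is no depth.
- get_calibration(name): a dict with "fx", "fy", "cx", "cy" (pixels), "k1" (the pictures are not rectified: a ray, as slopes to the right and down, at radius r is drawn at 1 + k1 r^2 times it, then the intrinsics apply), "rvec" (rotation vector, rad) and "tvec" (3), from world to camera coordinates, as OpenCV has them. Camera axes: x right, y down, z forward; pixel columns grow to the right and rows downward; lengths in m; the calibration is good to about 2 mm. A picture is of the moment at which its call begins. get_calibration takes no time and is no camera call.
- job_done(): hands the job in, once; it reports no verdict.
The state is a dict: "t": time; "joint_positions": joint angles; "qd": joint speeds; "joint_efforts": joint torques, N m; "eef_pos": TCP position; "ee_rot": TCP orientation; "wrist_force": force on the tool from outside, world axes, zero at the start; "moment": the same for the moment, N m; "finger_gap": finger opening in m.
Only numpy, scipy, OpenCV 4.12 (cv2) and the standard library are available. Lean on these libraries where they do the work, as an engineer would, in place of code of your own. Each camera call takes 0.05 s, during which the arm holds its last target.

## Working session

There is one attempt and no reset: what is moved stays moved. The work goes in short steps, Python scripts to look and compute and a tool call to move; the robot and the scene stay as the last step left them, time stands still between calls to the robot, and variables do not carry over. Pictures are saved under pics/ and viewed, and the job is handed in when it is done.

Besides the shell and the picture viewer there is one more tool, called after "Emit:" by a JSON object that holds its "op" and its "data", one argument or row to a line. jog_arm: Moves the arm, as the interface text tells. Scaled input: -1 to 1 covers 8 cm each way for a shift and 90 degrees each way for a turn. Its arguments: {"type":"object","properties":{"moves":{"type":"array","items":{"type":"array","items":{"type":"number","minimum":-1,"maximum":1}}}},"required":["moves"]}

```bash
mkdir -p pics; ls; python3 - <<'E'
from cell import *
import cv2
for n in("scene","top"):
    cv2.imwrite(f"pics/{n}0.png",grab_frame(n)); print(n,get_calibration(n))
print(get_state())
E
```

```text
pics
scene {'fx': 435.3279357972852, 'fy': 435.3279357972852, 'cx': 278.4703937720794, 'cy': 208.6570732235134, 'k1': -0.056060899094564874, 'rvec': array([ 2.1588632 ,  0.7632099 , -0.36665597]), 'tvec': array([-0.41617778, -0.21817788,  1.31222757])}
top {'fx': 473.55994183698965, 'fy': 473.55994183698965, 'cx': 280.82863925286534, 'cy': 209.9986206183558, 'k1': -0.13531768455628385, 'rvec': array([ 2.1988155 , -2.01422474,  0.2195569 ]), 'tvec': array([-0.07467561,  0.58158489,  1.18084497])}
{'t': 0.1, 'joint_positions': array([-8.37262478e+01,  1.50973703e+01, -2.79993104e+00,  7.21566027e+01,
       -1.53082873e-03,  8.11013338e+01]), 'qd': array([-0.01450937, -0.13453191,  0.06789989, -0.12468147,  0.00715468,
       -0.08323236]), 'joint_efforts': array([ 3.95587718e-03, -6.38577890e+01,  3.85063684e+01,  9.86021594e-03,
       -1.65806050e-04, -1.92946680e-05]), 'eef_pos': array([ 0.13736166, -0.5064712 ,  0.23086287]), 'ee_rot': array([[ 9.65142602e-01,  2.61724551e-01, -1.29367914e-04],
       [ 2.61724556e-01, -9.65142159e-01,  9.32248521e-04],
       [ 1.19133897e-04, -9.33611524e-04, -9.99999557e-01]]), 'wrist_force': array([ 0.54108965, -0.21578656, -0.25787569]), 'moment': array([ 0.01566792, -0.03168598,  0.03584325]), 'finger_gap': 0.08538873226263485}
```

View pics/scene0.png

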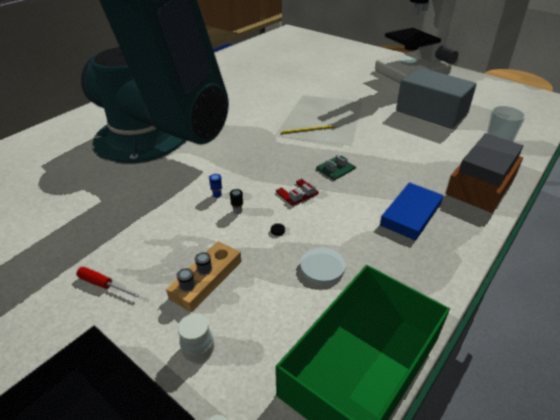

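View pics/top0.png

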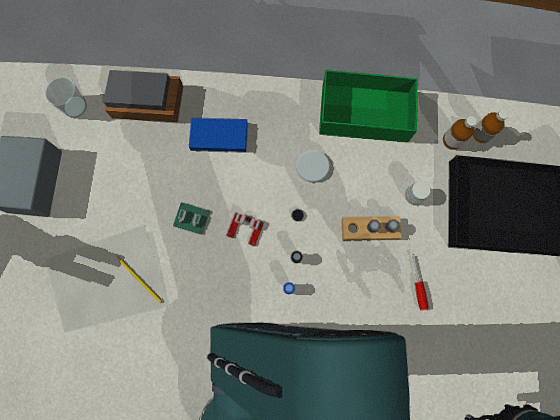

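Scene view: the black eyepiece is at (237,200), the blue look-alike at (215,185), and the lens cap, a flat black disc, at (278,230). Grey spares are at (186,280) and (204,262). Top view: black eyepiece (297,257), blue (289,288), cap (298,215), GO (192,218), NO-GO (246,226), empty hole (353,228). I'll zoom in next.

```bash
cat > h.py <<'E'
import numpy as np, cv2
from cell import *
class C:
    def __init__(s,n):
        c=get_calibration(n); s.K=np.array([[c['fx'],0,c['cx']],[0,c['fy'],c['cy']],[0,0,1]]); s.d=np.array([c['k1'],0,0,0,0.])
        s.R=cv2.Rodrigues(c['rvec'])[0]; s.rv=c['rvec']; s.t=np.array(c['tvec']); s.o=-s.R.T@s.t
    def ray(s,uv):
        p=cv2.undistortPoints(np.array(uv,float).reshape(-1,1,2),s.K,s.d).reshape(-1,2)
        r=np.c_[p,np.ones(len(p))]@s.R; return r/np.linalg.norm(r,axis=1)[:,None]
    def plane(s,uv,z):
        r=s.ray(uv); return s.o+r*((z-s.o[2])/r[:,2])[:,None]
    def proj(s,P):
        return cv2.projectPoints(np.array(P,float).reshape(-1,1,3),s.rv,s.t,s.K,s.d)[0].reshape(-1,2)
def tri(c1,u1,c2,u2):
    r1=c1.ray(u1)[0];r2=c2.ray(u2)[0]
    A=np.c_[r1,-r2]; k=np.linalg.lstsq(A,c2.o-c1.o,rcond=None)[0]
    a=c1.o+k[0]*r1;b=c2.o+k[1]*r2; return (a+b)/2,np.linalg.norm(a-b)
S=C("scene");T=C("top")
def crop(img,x0,y0,w,h,k,name):
    c=cv2.resize(img[y0:y0+h,x0:x0+w],None,fx=k,fy=k,interpolation=cv2.INTER_CUBIC); cv2.imwrite(name,c)
E
python3 - <<'E'
from h import *
t=cv2.imread("pics/top0.png");s=cv2.imread("pics/scene0.png")
crop(t,165,190,150,110,5,"pics/tc1.png")
crop(t,330,205,90,50,8,"pics/tc2.png")
crop(s,200,150,160,95,5,"pics/sc1.png")
crop(s,160,235,90,75,8,"pics/sc2.png")
print(S.o,T.o)
E
```

```text
[ 1.05108259 -0.62686027  0.66709693] [ 0.32603735 -0.03928994  1.27685873]
```

View pics/tc1.png

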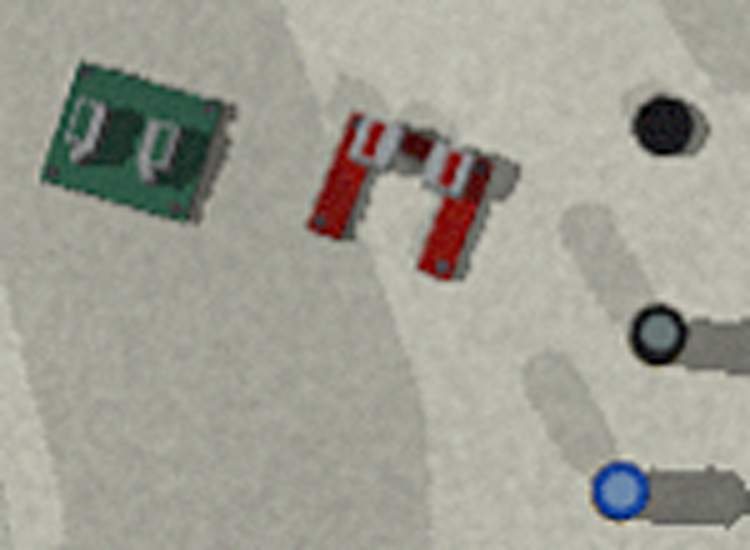

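View pics/tc2.png

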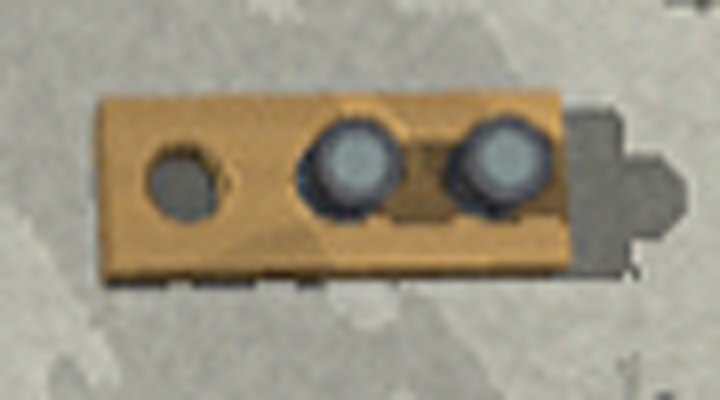

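View pics/sc1.png

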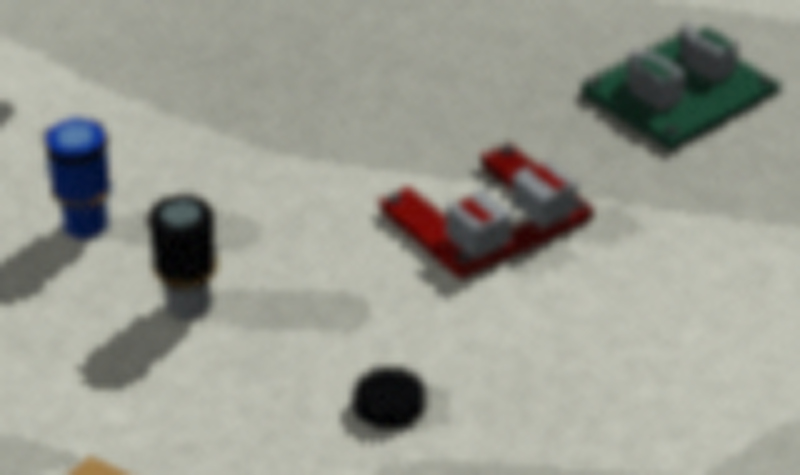

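View pics/sc2.png

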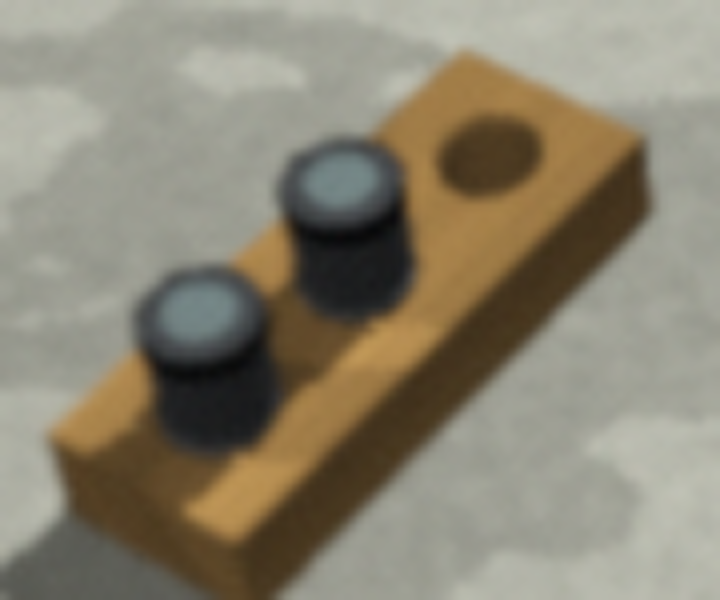

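```bash
cat > meas.py <<'E'
from h import *
np.set_printoptions(precision=4,suppress=True)
t=cv2.imread("pics/top0.png");s=cv2.imread("pics/scene0.png")
def sub(img,box,f,k=6):
    x0,y0,w,h=box
    c=cv2.resize(img[y0:y0+h,x0:x0+w],None,fx=k,fy=k,interpolation=cv2.INTER_CUBIC)
    m=(f(cv2.cvtColor(c,cv2.COLOR_BGR2HSV).astype(int))).astype(np.uint8)
    n,l,st,ce=cv2.connectedComponentsWithStats(m)
    i=1+np.argmax(st[1:,4]); cs,_=cv2.findContours((l==i).astype(np.uint8),cv2.RETR_EXTERNAL,cv2.CHAIN_APPROX_NONE)
    p=max(cs,key=len).reshape(-1,2)
    fx=lambda q:(np.array(q)+.5)/k-.5+[x0,y0]
    return fx(p),fx(ce[i])
green=lambda h:(h[...,0]>60)&(h[...,0]<95)&(h[...,1]>90)
red=lambda h:((h[...,0]<8)|(h[...,0]>170))&(h[...,1]>140)
for nm,f,bt,bs in(("go",green,(168,195,50,45),(312,150,48,34)),("nogo",red,(222,207,48,42),(270,172,52,36))):
    for cn,c,img,b in(("top",T,t,bt),("scene",S,s,bs)):
        p,_=sub(img,b,f); w=c.plane(p,.008)[:,:2]*1000
        r=cv2.minAreaRect(w.astype(np.float32)); print(nm,cn,r); print(cv2.boxPoints(r))
E
python3 meas.py
python3 - <<'E'
from h import *
t=cv2.imread("pics/top0.png");s=cv2.imread("pics/scene0.png")
for img,pts in((t,[(297,257),(353,228),(192,218),(240,222)]),(s,[(236,192),(221,254)])):
    for u,v in pts: print(img[v,u],end=' ')
def tt(n,u,v): p,e=tri(T,u,S,v); print(n,p*1000,'gap mm',e*1000)
# crop readings
f=lambda p,k,o:[(p[0]+.5)/k-.5+o[0],(p[1]+.5)/k-.5+o[1]]
print()
tt('eyepiece top',f((659,333),5,(165,190)),f((181,212),5,(200,150)))
tt('blue top',f((620,491),5,(165,190)),f((76,134),5,(200,150)))
tt('hole',f((184,182),8,(330,205)),f((491,156),8,(160,235)))
tt('spareA top',f((357,161),8,(330,205)),f((343,182),8,(160,235)))
tt('spareB top',f((503,157),8,(330,205)),f((199,313),8,(160,235)))
tt('go anvilL top',f((90,122),5,(165,190)),f((707,43),5,(200,150)))
tt('go anvilR top',f((163,143),5,(165,190)),f((657,68),5,(200,150)))
tt('nogo L',f((376,143),5,(165,190)),f((540,182),5,(200,150)))
tt('nogo R',f((452,167),5,(165,190)),f((477,212),5,(200,150)))
for n,q in(('rack corners',[(98,97),(560,90),(570,264),(104,275)]),):
    print(n,T.plane([f(x,8,(330,205)) for x in q],.03)*1000)
print(S.plane([f(x,8,(160,235)) for x in [(467,52),(645,137),(235,545),(52,433)]],.03)*1000)
E
```

```text
go top ((553.872314453125, 220.9473876953125), (83.5320053100586, 68.82168579101562), 78.87857818603516)
[[512.0515 186.6032]
 [579.5807 173.3283]
 [595.6932 255.2916]
 [528.1639 268.5665]]
go scene ((556.2296142578125, 217.4986572265625), (84.43639373779297, 69.7705078125), 79.34803009033203)
[[514.1418 182.4562]
 [582.71   169.5597]
 [598.3174 252.5411]
 [529.7492 265.4377]]
nogo top ((528.3115234375, 39.621273040771484), (19.109142303466797, 68.55562591552734), 74.19855499267578)
[[492.7273  39.7618]
 [558.6923  21.0938]
 [563.8958  39.4808]
 [497.9308  58.1488]]
nogo scene ((540.0174560546875, 67.04759979248047), (83.65975952148438, 72.15309143066406), 74.08147430419922)
[[493.8517  36.7165]
 [563.2379  16.9271]
 [586.1832  97.3787]
 [516.7971 117.1681]]
[113 115 102] [86 91 92] [75 94 50] [136 137 134] [97 97 82] [32 58 77] 
eyepiece top [469.17611273 -73.702881    57.18914804] gap mm 1.2030762275742637
blue top [386.61232846 -60.37486954  57.2194156 ] gap mm 1.3268269534223591
hole [ 562.6044601  -218.88761697   29.21262564] gap mm 0.4530481164286937
spareA top [ 567.91826077 -270.12772239   64.45258544] gap mm 0.8301373094765194
spareB top [ 572.95885227 -319.22884547   64.10899152] gap mm 0.9775111720366433
go anvilL top [558.3368819  240.41063155  26.42120557] gap mm 1.6442109573040526
go anvilR top [551.26415039 199.99734804  28.00536279] gap mm 1.3727931122092767
nogo L [560.99284165  84.68227185  25.20457158] gap mm 1.24793744788999
nogo R [552.10787812  43.27581661  26.81174675] gap mm 1.0921107762935782
rack corners [[ 588.79916356 -188.28726398   30.        ]
 [ 604.98720155 -345.39560077   30.        ]
 [ 545.60273683 -350.98303642   30.        ]
 [ 528.54756785 -193.99543016   30.        ]]
[[ 531.3120178  -195.97937145   30.        ]
 [ 589.3697574  -189.52567338   30.        ]
 [ 605.55172353 -344.54201038   30.        ]
 [ 547.06085117 -349.65025389   30.        ]]
```

Both views agree, with ray gaps of 1.6 mm or less:

| Item | Position (mm) | Other |
|---|---|---|
| Eyepiece top | (469, -74, 57) | |
| Hole mouth | (563, -219, 29) | |
| GO anvil middle | (555, 220, ~27) | yaw about -11° |
| NO-GO anvil middle | (556, 64, 26) | yaw about -16° |

Things that could be mistaken for the eyepiece (top pixels): blue eyepiece (289,288), lens cap (298,215), spares (374,225) and (393,225). The black-headed one with brass ring and steel barrel at (297,257) matches the description, and the close crops confirm it.

I'll keep the jaws along the push direction.

Emit:
{"op": "jog_arm", "data": {
  "moves": [
    [1, -0.76, 0, 0, 0, -0.71, -1],
    [1, -0.76, 0, 0, 0, -0.71, -1],
    [1, -0.76, 0, 0, 0, -0.71, -1],
    [1, -0.76, 0, 0, 0, -0.71, -1],
    [1, -0.76, 0, 0, 0, -0.71, -1],
    [1, -0.76, 0, 0, 0, -0.71, -1],
    [1, -0.76, 0, 0, 0, -0.71, -1],
    [1, -0.76, 0, 0, 0, -0.71, -1],
    [1, -0.76, 0, 0, 0, -0.71, -1]
  ]
}}

```text
t: 0.85
eef_pos: [0.1987, -0.4269, 0.2311]
ee_rot: [[0.183, 0.983, -0.0], [0.983, -0.183, 0.001], [0.001, -0.0, -1.0]]
wrist_force: [0.2, -0.5, 0.3]
finger_gap: 0.0858
```

```bash
cat > plan.py <<'E'
import sys,numpy as np
from cell import get_state
s=get_state();R=s['ee_rot'];p=s['eef_pos']
yaw=np.degrees(np.arctan2(R[1,0],R[0,0]))
print('t %.2f pos'%s['t'],np.round(p*1000,1),'yaw %.2f'%yaw,'tilt z',np.round(R[:,2],4),'F',np.round(s['wrist_force'],2),'gap %.4f'%s['finger_gap'],'q',np.round(s['joint_positions'],1))
if len(sys.argv)>=5:
    a=list(map(float,sys.argv[1:5])); d=R.T@(np.array(a[:3])/1000-p)
    print('shift norm',np.round(d/.08,3),'az',round(-(a[3]-yaw)/90,3))
E
python3 plan.py 469 -74 231 79.1
```

```text
t 0.85 pos [ 198.7 -426.9  231.1] yaw 79.44 tilt z [-1.e-04  6.e-04 -1.e+00] F [ 0.18 -0.5   0.33] gap 0.0858 q [-75.    9.8  -9.9  70.4   0.   25.6]
shift norm [4.956e+00 2.513e+00 3.000e-03] az 0.004
```

Emit:
{"op": "jog_arm", "data": {
  "moves": [
    [0.5, 0.25, 0, 0, 0, 0, -1],
    [1, 0.5, 0, 0, 0, 0, -1],
    [1, 0.5, 0, 0, 0, 0, -1]
  ]
}}

```text
t: 1.1
eef_pos: [0.2549, -0.3521, 0.2312]
ee_rot: [[0.188, 0.982, 0.0], [0.982, -0.188, 0.002], [0.002, 0.0, -1.0]]
wrist_force: [-0.3, -2.4, 0.4]
finger_gap: 0.0856
```

Emit:
{"op": "jog_arm", "data": {
  "moves": [
    [0.5, 0.25, 0, 0, 0, 0, -1],
    [1, 0.5, 0, 0, 0, 0, -1],
    [1, 0.5, 0, 0, 0, 0, -1]
  ]
}}

```text
t: 1.35
eef_pos: [0.3095, -0.281, 0.2313]
ee_rot: [[0.186, 0.982, 0.0], [0.982, -0.186, 0.001], [0.002, 0.0, -1.0]]
wrist_force: [-0.6, -0.7, 0.6]
finger_gap: 0.0856
```

Emit:
{"op": "jog_arm", "data": {
  "moves": [
    [0.5, 0.25, 0, 0, 0, 0, -1],
    [1, 0.5, 0, 0, 0, 0, -1],
    [1, 0.5, 0, 0, 0, 0, -1]
  ]
}}

```text
t: 1.6
eef_pos: [0.3641, -0.2102, 0.2312]
ee_rot: [[0.186, 0.983, 0.001], [0.983, -0.186, 0.001], [0.001, 0.0, -1.0]]
wrist_force: [-0.4, -0.7, -0.1]
finger_gap: 0.0854
```

Emit:
{"op": "jog_arm", "data": {
  "moves": [
    [0.5, 0.25, 0.2, 0, 0, 0, -1],
    [1, 0.5, 0.5, 0, 0, 0, -1],
    [1, 0.5, 0.5, 0, 0, 0, -1]
  ]
}}

```text
t: 1.85
eef_pos: [0.4174, -0.1403, 0.1894]
ee_rot: [[0.188, 0.982, -0.001], [0.982, -0.188, 0.002], [0.001, -0.001, -1.0]]
wrist_force: [-2.0, -0.6, -0.7]
finger_gap: 0.0852
```

```bash
python3 plan.py 469 -74 130 79.4
```

```text
t 1.85 pos [ 417.4 -140.3  189.4] yaw 79.17 tilt z [-0.0012  0.0015 -1.    ] F [-2.02 -0.63 -0.67] gap 0.0852 q [-29.2   8.  -18.8  63.3   0.   71.6]
shift norm [0.934 0.479 0.743] az -0.003
```

Emit:
{"op": "jog_arm", "data": {
  "moves": [
    [0.5, 0.25, 0.4, 0, 0, 0, -1],
    [0.93, 0.48, 0.74, 0, 0, 0, -1],
    [0.93, 0.48, 0.74, 0, 0, 0, -1],
    [0.93, 0.48, 0.74, 0, 0, 0, -1]
  ]
}}

```text
t: 2.18
eef_pos: [0.4684, -0.0751, 0.1295]
ee_rot: [[0.187, 0.982, -0.003], [0.982, -0.187, 0.002], [0.001, -0.004, -1.0]]
wrist_force: [-0.5, -0.7, 0.5]
finger_gap: 0.0857
```

```bash
python3 plan.py 469 -74 56 79.4; python3 - <<'E'
from h import *
t=grab_frame("top");s=grab_frame("scene")
crop(s,180,100,140,105,5,"pics/s1.png");crop(t,230,200,140,105,5,"pics/t1.png")
E
```

```text
t 2.18 pos [468.4 -75.1 129.5] yaw 79.25 tilt z [-0.0033  0.0016 -1.    ] F [-0.51 -0.7   0.45] gap 0.0857 q [-19.   13.6 -21.4  55.2   0.   81.8]
shift norm [0.013 0.008 0.919] az -0.002
```

View pics/s1.png

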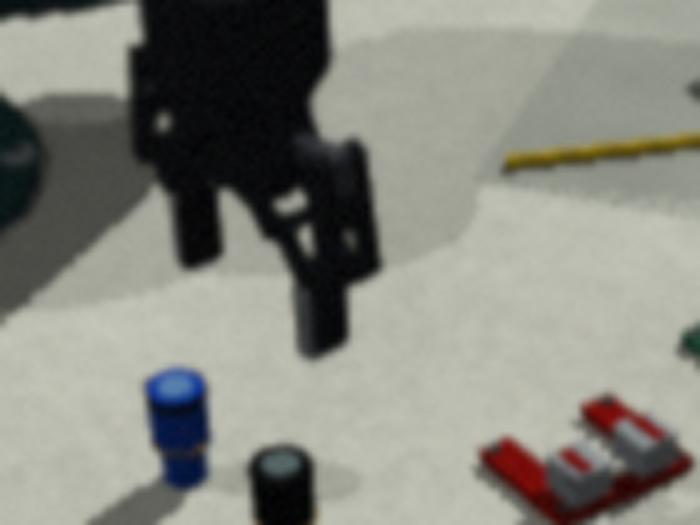

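The open jaws straddle the black eyepiece at crop (281,480). Blue at (177,430) is clear. Descending.

Emit:
{"op": "jog_arm", "data": {
  "moves": [
    [0.01, 0.01, 0.4, 0, 0, 0, -1],
    [0.01, 0.01, 0.7, 0, 0, 0, -1],
    [0.01, 0.01, 0.9, 0, 0, 0, -1]
  ]
}}

```text
t: 2.53
eef_pos: [0.4685, -0.0777, 0.0592]
ee_rot: [[0.191, 0.982, -0.0], [0.982, -0.191, -0.0], [-0.0, -0.0, -1.0]]
wrist_force: [-1.1, 0.0, -0.5]
finger_gap: 0.0853
```

Emit:
{"op": "jog_arm", "data": {
  "moves": [
    [0, 0, 0.2, 0, 0, 0, -1],
    [0, 0, 0.38, 0, 0, 0, -1],
    [0, 0, 0.38, 0, 0, 0, -1],
    [0, 0, 0.38, 0, 0, 0, -1]
  ]
}}

```text
t: 2.87
eef_pos: [0.4689, -0.0776, 0.0302]
ee_rot: [[0.191, 0.982, -0.0], [0.982, -0.191, -0.0], [-0.0, -0.0, -1.0]]
wrist_force: [0.3, 0.0, -0.4]
finger_gap: 0.0855
```

```bash
python3 plan.py 469 -74 26 79.4; python3 - <<'E'
from h import *
t=grab_frame("top");s=grab_frame("scene")
crop(s,180,100,140,105,5,"pics/s2.png");crop(t,230,200,140,105,5,"pics/t2.png")
E
```

```text
t 2.87 pos [468.9 -77.6  30.2] yaw 79.01 tilt z [-3.e-04 -0.e+00 -1.e+00] F [ 0.3   0.01 -0.44] gap 0.0855 q [-19.2  19.5 -31.   39.6  -0.   81.8]
shift norm [ 0.045 -0.007  0.052] az -0.004
```

View pics/s2.png

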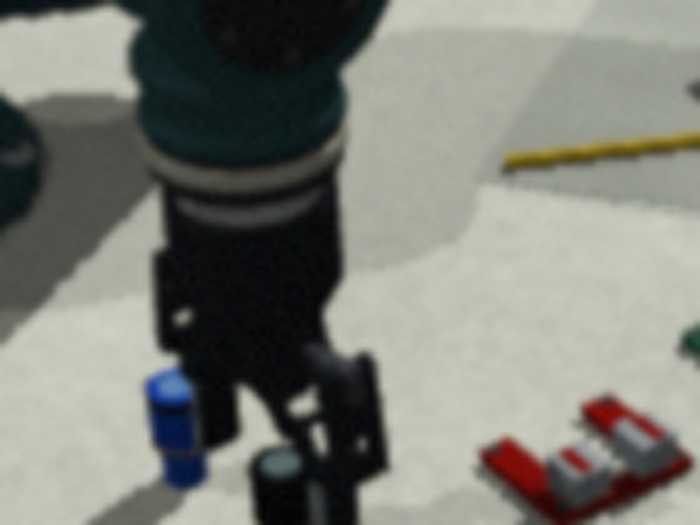

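The eyepiece stands between the fingers and the blue one is behind the near finger, clear. I'll correct by a few millimetres and close.

Emit:
{"op": "jog_arm", "data": {
  "moves": [
    [0.045, 0, 0.05, 0, 0, 0, -1],
    [0.045, 0, 0.05, 0, 0, 0, -1],
    [0.045, 0, 0.05, 0, 0, 0, 1],
    [0.045, 0, 0.05, 0, 0, 0, 1],
    [0.045, 0, 0.05, 0, 0, 0, 1],
    [0.045, 0, 0.05, 0, 0, 0, 1],
    [0.045, 0, 0.05, 0, 0, 0, 1],
    [0.045, 0, 0.05, 0, 0, 0, 1]
  ]
}}

```text
t: 3.63
eef_pos: [0.47, -0.0733, 0.0259]
ee_rot: [[0.19, 0.982, 0.0], [0.982, -0.19, -0.0], [-0.0, 0.0, -1.0]]
wrist_force: [-1.8, 0.5, 4.1]
finger_gap: 0.0285
```

```bash
python3 plan.py 469 -74 26 79.4
```

```text
t 3.63 pos [470.  -73.3  25.9] yaw 79.07 tilt z [ 2.e-04 -1.e-04 -1.e+00] F [-1.83  0.47  4.08] gap 0.0285 q [-18.7  19.8 -31.3  38.9  -0.   82.2]
shift norm [-0.011 -0.01  -0.001] az -0.004
```

Emit:
{"op": "jog_arm", "data": {
  "moves": [
    [0, 0, -0.1, 0, 0, 0, 1],
    [0, 0, -0.4, 0, 0, 0, 1],
    [0, 0, -0.8, 0, 0, 0, 1],
    [0, 0, -0.8, 0, 0, 0, 1],
    [0, 0, -0.8, 0, 0, 0, 1]
  ]
}}

```text
t: 4.05
eef_pos: [0.4709, -0.0736, 0.0913]
ee_rot: [[0.19, 0.982, 0.003], [0.982, -0.19, -0.001], [-0.0, 0.003, -1.0]]
wrist_force: [-0.2, -0.1, -0.9]
finger_gap: 0.0283
```

```bash
python3 plan.py 506 229.5 90 79.1; python3 - <<'E'
from h import *
t=grab_frame("top");s=grab_frame("scene")
crop(s,180,100,140,105,5,"pics/s3.png");crop(t,230,200,140,105,5,"pics/t3.png")
E
```

```text
t 4.05 pos [470.9 -73.6  91.3] yaw 79.07 tilt z [ 0.003 -0.001 -1.   ] F [-0.19 -0.09 -0.91] gap 0.0283 q [-18.7  15.5 -25.4  48.9   0.   82.2]
shift norm [ 3.803 -0.287  0.013] az -0.0
```

View pics/s3.png

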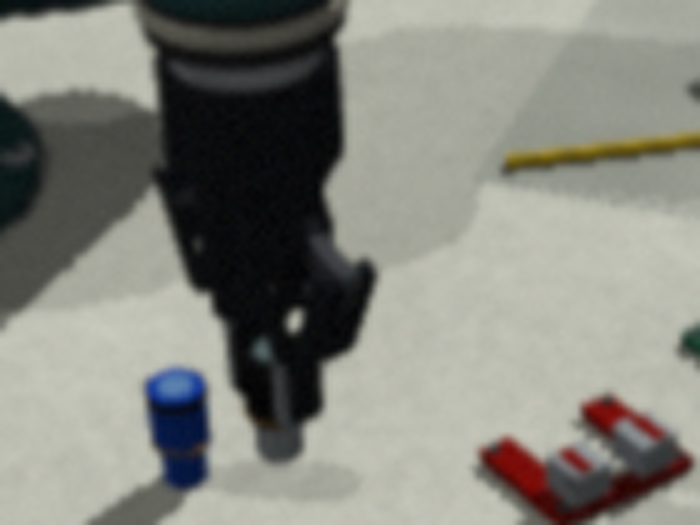

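View pics/t3.png

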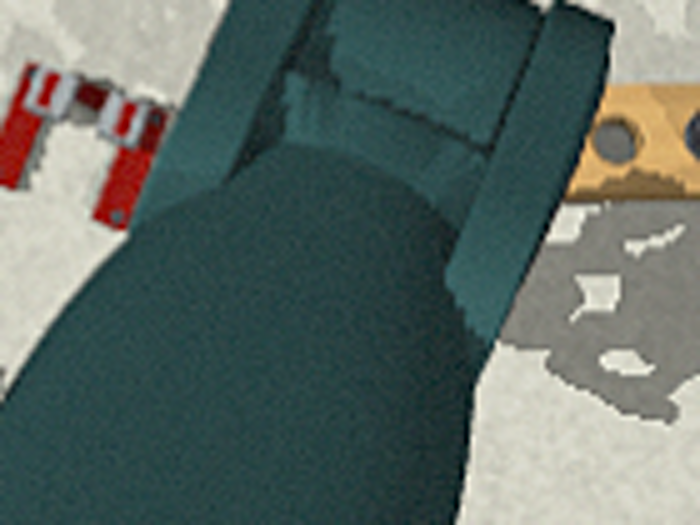

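The eyepiece is held upright with barrel and brass ring below the fingers, at crop (278,435). Moving in front of the GO gauge.

Emit:
{"op": "jog_arm", "data": {
  "moves": [
    [0.5, -0.04, 0, 0, 0, 0, 1],
    [0.95, -0.07, 0, 0, 0, 0, 1],
    [0.95, -0.07, 0, 0, 0, 0, 1]
  ]
}}

```text
t: 4.4
eef_pos: [0.478, 0.0067, 0.0887]
ee_rot: [[0.187, 0.982, -0.002], [0.982, -0.187, 0.002], [0.001, -0.002, -1.0]]
wrist_force: [0.3, -1.6, -0.9]
finger_gap: 0.0283
```

Emit:
{"op": "jog_arm", "data": {
  "moves": [
    [0.5, -0.04, 0, 0, 0, 0, 1],
    [0.95, -0.07, 0, 0, 0, 0, 1],
    [0.95, -0.07, 0, 0, 0, 0, 1]
  ]
}}

```text
t: 4.65
eef_pos: [0.4873, 0.0825, 0.0887]
ee_rot: [[0.186, 0.983, -0.002], [0.983, -0.186, 0.001], [0.001, -0.002, -1.0]]
wrist_force: [-0.8, -0.6, 0.2]
finger_gap: 0.0285
```

Emit:
{"op": "jog_arm", "data": {
  "moves": [
    [0.5, -0.04, 0, 0, 0, 0, 1],
    [0.95, -0.07, 0, 0, 0, 0, 1],
    [0.95, -0.07, 0, 0, 0, 0, 1]
  ]
}}

```text
t: 4.9
eef_pos: [0.4964, 0.1582, 0.0886]
ee_rot: [[0.186, 0.983, -0.001], [0.983, -0.186, 0.001], [0.001, -0.001, -1.0]]
wrist_force: [-1.0, -0.8, -0.6]
finger_gap: 0.0287
```

Emit:
{"op": "jog_arm", "data": {
  "moves": [
    [0.5, -0.04, 0, 0, 0, 0, 1],
    [0.95, -0.07, 0, 0, 0, 0, 1],
    [0.95, -0.07, 0, 0, 0, 0, 1],
    [0.95, -0.07, 0, 0, 0, 0, 1],
    [0.95, -0.07, 0, 0, 0, 0, 1]
  ]
}}

```text
t: 5.32
eef_pos: [0.5049, 0.2292, 0.0888]
ee_rot: [[0.189, 0.982, -0.002], [0.982, -0.189, -0.001], [-0.001, -0.002, -1.0]]
wrist_force: [-0.8, -0.7, -0.7]
finger_gap: 0.0285
```

```bash
python3 plan.py 506 229.5 39 79.1; python3 - <<'E'
from h import *
s=grab_frame("scene");cv2.imwrite("pics/s4full.png",s)
crop(s,260,80,140,105,5,"pics/s4.png")
E
```

```text
t 5.32 pos [504.9 229.2  88.8] yaw 79.11 tilt z [-1.7e-03 -7.0e-04 -1.0e+00] F [-0.77 -0.65 -0.73] gap 0.0285 q [ 16.   22.6 -14.5  53.   -0.  116.9]
shift norm [0.007 0.014 0.622] az 0.0
```

View pics/s4.png

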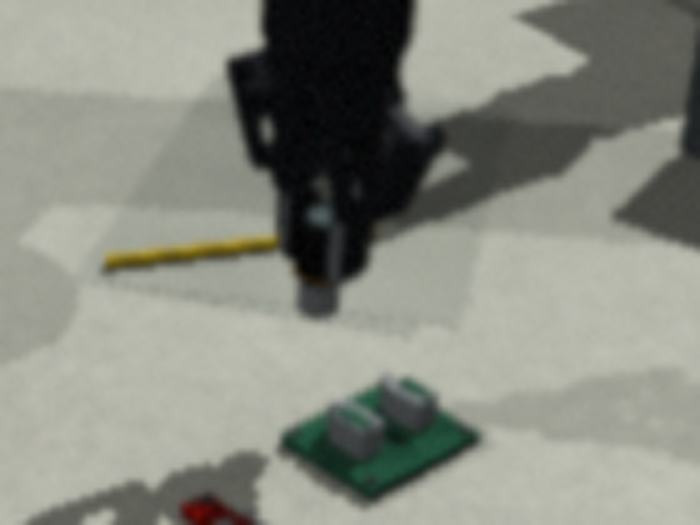

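Emit:
{"op": "jog_arm", "data": {
  "moves": [
    [0, 0, 0.3, 0, 0, 0, 1],
    [0, 0.01, 0.55, 0, 0, 0, 1],
    [0, 0.01, 0.62, 0, 0, 0, 1],
    [0, 0.01, 0.62, 0, 0, 0, 1],
    [0, 0.01, 0.62, 0, 0, 0, 1]
  ]
}}

```text
t: 5.78
eef_pos: [0.5064, 0.2287, 0.0405]
ee_rot: [[0.19, 0.982, -0.0], [0.982, -0.19, -0.0], [-0.0, -0.0, -1.0]]
wrist_force: [0.3, 0.1, -0.2]
finger_gap: 0.0283
```

```bash
python3 plan.py 506 229.5 39 79.1; python3 - <<'E'
from h import *
s=grab_frame("scene")
crop(s,290,120,100,70,8,"pics/s5.png")
E
```

```text
t 5.78 pos [506.4 228.7  40.5] yaw 79.03 tilt z [-2.e-04 -1.e-04 -1.e+00] F [ 0.26  0.08 -0.19] gap 0.0283 q [ 15.9  25.3 -18.7  46.1  -0.  116.9]
shift norm [ 0.008 -0.007  0.019] az -0.001
```

View pics/s5.png

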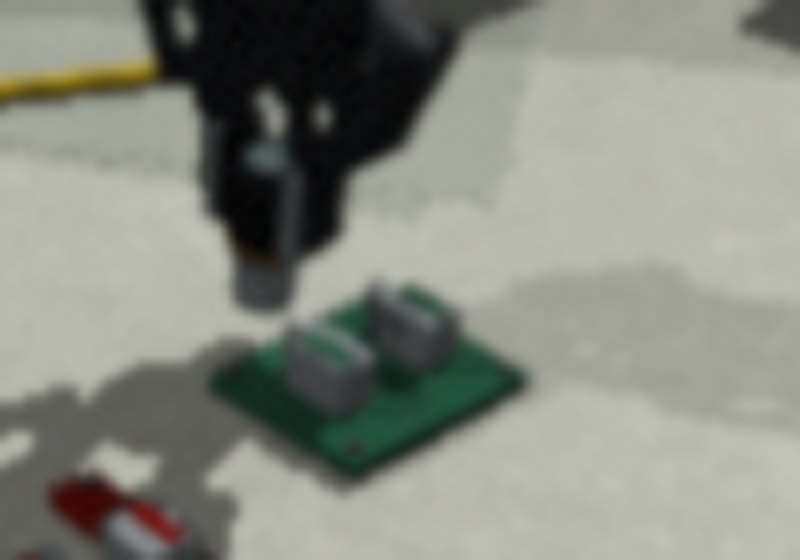

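Emit:
{"op": "jog_arm", "data": {
  "moves": [
    [0.01, 0.06, 0.02, 0, 0, 0, 1],
    [0.01, 0.13, 0.02, 0, 0, 0, 1],
    [0.01, 0.19, 0.02, 0, 0, 0, 1],
    [0.01, 0.25, 0.02, 0, 0, 0, 1],
    [0.01, 0.25, 0.02, 0, 0, 0, 1],
    [0.01, 0.25, 0.02, 0, 0, 0, 1]
  ]
}}

```text
t: 6.33
eef_pos: [0.5264, 0.2262, 0.0385]
ee_rot: [[0.19, 0.982, 0.0], [0.982, -0.19, 0.0], [0.0, -0.0, -1.0]]
wrist_force: [0.4, -0.3, -1.4]
finger_gap: 0.0282
```

```bash
cat > g.py <<'E'
import numpy as np
from cell import get_state
s=get_state();R=s['ee_rot'];p=s['eef_pos']*1000;F=s['wrist_force']
d=p[:2]-[555,219.2]; print('t %.2f'%s['t'],'local',np.round([d@[.982,-.189],d@[.189,.982],p[2]],2),'Ftool',np.round(R.T@F,2),'yaw',np.round(np.degrees(np.arctan2(R[1,0],R[0,0])),2),'M',np.round(R.T@s['moment'],2))
E
python3 g.py
```

```text
t 6.33 local [-29.41   1.47  38.47] Ftool [-0.19  0.45  1.37] yaw 79.06 M [-0.08 -0.02  0.02]
```

Emit:
{"op": "jog_arm", "data": {
  "moves": [
    [0, 0.015, 0, 0, 0, 0, 1],
    [0, 0.03, 0, 0, 0, 0, 1],
    [0, 0.045, 0, 0, 0, 0, 1],
    [0, 0.06, 0, 0, 0, 0, 1]
  ]
}}

```text
t: 6.67
eef_pos: [0.5309, 0.2254, 0.0385]
ee_rot: [[0.19, 0.982, -0.0], [0.982, -0.19, 0.0], [0.0, -0.0, -1.0]]
wrist_force: [0.1, -0.3, -1.0]
finger_gap: 0.0288
```

Emit:
{"op": "jog_arm", "data": {
  "moves": [
    [0, 0.012, 0, 0, 0, 0, 1],
    [0, 0.025, 0, 0, 0, 0, 1],
    [0, 0.025, 0, 0, 0, 0, 1]
  ]
}}

```text
t: 6.92
eef_pos: [0.533, 0.225, 0.0385]
ee_rot: [[0.19, 0.982, 0.0], [0.982, -0.19, 0.0], [0.0, 0.0, -1.0]]
wrist_force: [0.3, 0.1, -0.9]
finger_gap: 0.0283
```

```bash
python3 g.py
```

```text
t 6.92 local [-22.69   1.51  38.49] Ftool [0.12 0.23 0.89] yaw 79.07 M [0.02 0.02 0.03]
```

Emit:
{"op": "jog_arm", "data": {
  "moves": [
    [0, 0.012, 0, 0, 0, 0, 1],
    [0, 0.024, 0, 0, 0, 0, 1],
    [0, 0.024, 0, 0, 0, 0, 1]
  ]
}}

```text
t: 7.17
eef_pos: [0.5349, 0.2246, 0.0385]
ee_rot: [[0.19, 0.982, 0.0], [0.982, -0.19, 0.0], [0.0, 0.0, -1.0]]
wrist_force: [-0.8, 0.8, -0.7]
finger_gap: 0.028
```

Emit:
{"op": "jog_arm", "data": {
  "moves": [
    [0, 0.012, 0, 0, 0, 0, 1],
    [0, 0.024, 0, 0, 0, 0, 1],
    [0, 0.024, 0, 0, 0, 0, 1]
  ]
}}

```text
t: 7.42
eef_pos: [0.5361, 0.2246, 0.0383]
ee_rot: [[0.189, 0.982, -0.001], [0.982, -0.189, 0.001], [0.001, -0.001, -1.0]]
wrist_force: [-2.7, 3.5, -0.5]
finger_gap: 0.0283
```

```bash
python3 g.py
```

```text
t 7.42 local [-19.62   1.73  38.31] Ftool [ 2.92 -3.28  0.48] yaw 79.09 M [0.85 0.67 0.02]
```

Contact on the right lead-in face: the force points +y and back in the gauge frame, and is light. I'll yield left.

Emit:
{"op": "jog_arm", "data": {
  "moves": [
    [0.012, 0, 0, 0, 0, 0, 1],
    [0.025, 0, 0, 0, 0, 0, 1],
    [0.025, 0, 0, 0, 0, 0, 1]
  ]
}}

```text
t: 7.67
eef_pos: [0.5373, 0.2263, 0.0386]
ee_rot: [[0.19, 0.982, 0.001], [0.982, -0.19, -0.0], [-0.0, 0.001, -1.0]]
wrist_force: [0.6, 0.1, 0.1]
finger_gap: 0.0284
```

```bash
python3 g.py
```

```text
t 7.67 local [-18.76   3.62  38.55] Ftool [ 0.25  0.57 -0.05] yaw 79.07 M [-0.02  0.   -0.  ]
```

Emit:
{"op": "jog_arm", "data": {
  "moves": [
    [0.007, 0.01, 0, 0, 0, 0, 1],
    [0.014, 0.02, 0, 0, 0, 0, 1],
    [0.014, 0.02, 0, 0, 0, 0, 1]
  ]
}}

```text
t: 7.92
eef_pos: [0.539, 0.2271, 0.0385]
ee_rot: [[0.19, 0.982, 0.0], [0.982, -0.19, -0.0], [-0.0, 0.0, -1.0]]
wrist_force: [0.5, 0.9, -0.6]
finger_gap: 0.0287
```

```bash
python3 g.py
```

```text
t 7.92 local [-17.2    4.69  38.49] Ftool [0.98 0.31 0.58] yaw 79.07 M [-0.03  0.01 -0.04]
```

Emit:
{"op": "jog_arm", "data": {
  "moves": [
    [0, 0.01, 0, 0, 0, 0, 1],
    [0, 0.02, 0, 0, 0, 0, 1],
    [0, 0.02, 0, 0, 0, 0, 1]
  ]
}}

```text
t: 8.17
eef_pos: [0.5405, 0.2267, 0.0385]
ee_rot: [[0.19, 0.982, 0.0], [0.982, -0.19, 0.0], [0.0, 0.0, -1.0]]
wrist_force: [-1.5, -0.5, -0.9]
finger_gap: 0.0288
```

Emit:
{"op": "jog_arm", "data": {
  "moves": [
    [0, 0.01, 0, 0, 0, 0, 1],
    [0, 0.02, 0, 0, 0, 0, 1],
    [0, 0.02, 0, 0, 0, 0, 1]
  ]
}}

```text
t: 8.42
eef_pos: [0.542, 0.2264, 0.0385]
ee_rot: [[0.19, 0.982, 0.0], [0.982, -0.19, 0.0], [0.0, 0.0, -1.0]]
wrist_force: [0.5, -0.6, -0.8]
finger_gap: 0.0282
```

```bash
python3 g.py
```

```text
t 8.42 local [-14.13   4.62  38.48] Ftool [-0.46  0.61  0.81] yaw 79.07 M [ 0.01 -0.05 -0.04]
```

Emit:
{"op": "jog_arm", "data": {
  "moves": [
    [0, 0.01, 0, 0, 0, 0, 1],
    [0, 0.02, 0, 0, 0, 0, 1],
    [0, 0.03, 0, 0, 0, 0, 1]
  ]
}}

```text
t: 8.67
eef_pos: [0.5443, 0.226, 0.0385]
ee_rot: [[0.19, 0.982, -0.0], [0.982, -0.19, -0.0], [-0.0, -0.0, -1.0]]
wrist_force: [-0.7, -0.7, -0.3]
finger_gap: 0.0285
```

Emit:
{"op": "jog_arm", "data": {
  "moves": [
    [0, 0.01, 0, 0, 0, 0, 1],
    [0, 0.02, 0, 0, 0, 0, 1],
    [0, 0.03, 0, 0, 0, 0, 1]
  ]
}}

```text
t: 8.92
eef_pos: [0.5466, 0.2255, 0.0385]
ee_rot: [[0.19, 0.982, -0.0], [0.982, -0.19, -0.0], [-0.0, -0.0, -1.0]]
wrist_force: [0.5, 1.2, -0.9]
finger_gap: 0.0288
```

```bash
python3 g.py
```

```text
t 8.92 local [-9.4   4.6  38.47] Ftool [1.23 0.26 0.92] yaw 79.07 M [-0.06 -0.03 -0.04]
```

The barrel is entering the gap freely. I'll keep going in small steps.

Emit:
{"op": "jog_arm", "data": {
  "moves": [
    [0, 0.012, 0, 0, 0, 0, 1],
    [0, 0.024, 0, 0, 0, 0, 1],
    [0, 0.036, 0, 0, 0, 0, 1]
  ]
}}

```text
t: 9.17
eef_pos: [0.5495, 0.2249, 0.0385]
ee_rot: [[0.19, 0.982, -0.0], [0.982, -0.19, -0.0], [-0.0, -0.0, -1.0]]
wrist_force: [0.3, 0.7, -0.8]
finger_gap: 0.0283
```

```bash
python3 g.py
```

```text
t 9.17 local [-6.5   4.6  38.48] Ftool [0.69 0.15 0.78] yaw 79.07 M [-0.01 -0.04  0.05]
```

Emit:
{"op": "jog_arm", "data": {
  "moves": [
    [0, 0.012, 0, 0, 0, 0, 1],
    [0, 0.024, 0, 0, 0, 0, 1],
    [0, 0.036, 0, 0, 0, 0, 1]
  ]
}}

```text
t: 9.42
eef_pos: [0.5523, 0.2244, 0.0385]
ee_rot: [[0.19, 0.982, -0.0], [0.982, -0.19, 0.0], [0.0, -0.0, -1.0]]
wrist_force: [-0.4, -0.4, -0.1]
finger_gap: 0.0282
```

```bash
python3 g.py
```

```text
t 9.42 local [-3.62  4.61 38.48] Ftool [-0.45 -0.31  0.05] yaw 79.07 M [0.01 0.   0.02]
```

Emit:
{"op": "jog_arm", "data": {
  "moves": [
    [0, 0.012, 0, 0, 0, 0, 1],
    [0, 0.024, 0, 0, 0, 0, 1],
    [0, 0.036, 0, 0, 0, 0, 1],
    [0, 0.048, 0, 0, 0, 0, 1]
  ]
}}

```text
t: 9.75
eef_pos: [0.5561, 0.2237, 0.0385]
ee_rot: [[0.19, 0.982, -0.0], [0.982, -0.19, -0.0], [-0.0, -0.0, -1.0]]
wrist_force: [0.2, -0.3, -0.5]
finger_gap: 0.0283
```

```bash
python3 g.py; python3 - <<'E'
from h import *
s=grab_frame("scene")
crop(s,290,120,100,70,8,"pics/s6.png")
E
```

```text
t 9.75 local [ 0.2   4.6  38.48] Ftool [-0.29  0.29  0.54] yaw 79.07 M [0.01 0.03 0.02]
```

View pics/s6.png

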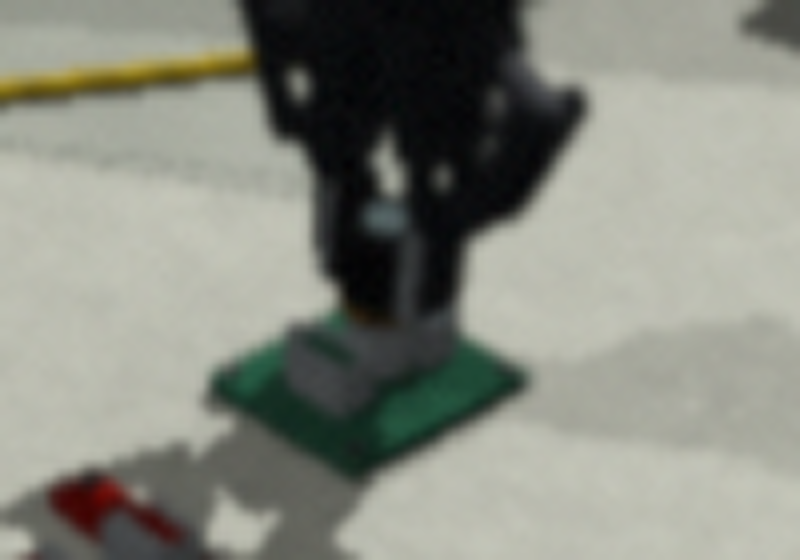

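The barrel sits between the two anvils, at crop (375,350) to (430,330). Continuing through.

Emit:
{"op": "jog_arm", "data": {
  "moves": [
    [0, 0.015, 0, 0, 0, 0, 1],
    [0, 0.03, 0, 0, 0, 0, 1],
    [0, 0.045, 0, 0, 0, 0, 1],
    [0, 0.06, 0, 0, 0, 0, 1]
  ]
}}

```text
t: 10.13
eef_pos: [0.5608, 0.2228, 0.0385]
ee_rot: [[0.19, 0.982, 0.0], [0.982, -0.19, 0.0], [0.0, 0.0, -1.0]]
wrist_force: [-0.3, -0.1, -1.4]
finger_gap: 0.0284
```

```bash
python3 g.py
```

```text
t 10.13 local [ 5.07  4.6  38.48] Ftool [-0.16 -0.23  1.4 ] yaw 79.07 M [0.04 0.01 0.05]
```

Emit:
{"op": "jog_arm", "data": {
  "moves": [
    [0, 0.015, 0, 0, 0, 0, 1],
    [0, 0.03, 0, 0, 0, 0, 1],
    [0, 0.045, 0, 0, 0, 0, 1],
    [0, 0.06, 0, 0, 0, 0, 1]
  ]
}}

```text
t: 10.47
eef_pos: [0.5655, 0.2219, 0.0385]
ee_rot: [[0.19, 0.982, -0.0], [0.982, -0.19, 0.0], [-0.0, -0.0, -1.0]]
wrist_force: [0.2, -0.2, -0.6]
finger_gap: 0.0284
```

```bash
python3 g.py
```

```text
t 10.47 local [ 9.84  4.6  38.47] Ftool [-0.17  0.23  0.58] yaw 79.07 M [-0.03 -0.05  0.01]
```

Emit:
{"op": "jog_arm", "data": {
  "moves": [
    [0, 0.015, 0, 0, 0, 0, 1],
    [0, 0.03, 0, 0, 0, 0, 1],
    [0, 0.045, 0, 0, 0, 0, 1],
    [0, 0.06, 0, 0, 0, 0, 1],
    [0, 0.075, 0, 0, 0, 0, 1]
  ]
}}

```text
t: 10.88
eef_pos: [0.5715, 0.2207, 0.0385]
ee_rot: [[0.19, 0.982, 0.0], [0.982, -0.19, -0.0], [-0.0, 0.0, -1.0]]
wrist_force: [-0.4, 0.1, -0.4]
finger_gap: 0.0282
```

```bash
python3 g.py
```

```text
t 10.88 local [15.87  4.6  38.5 ] Ftool [-0.02 -0.4   0.44] yaw 79.07 M [ 0.01 -0.    0.02]
```

Emit:
{"op": "jog_arm", "data": {
  "moves": [
    [0, 0.03, 0, 0, 0, 0, 1],
    [0, 0.06, 0, 0, 0, 0, 1],
    [0, 0.09, 0, 0, 0, 0, 1],
    [0, 0.12, 0, 0, 0, 0, 1],
    [0, 0.15, 0, 0, 0, 0, 1],
    [0, 0.18, 0, 0, 0, 0, 1],
    [0, 0.21, 0, 0, 0, 0, 1],
    [0, 0.24, 0, 0, 0, 0, 1],
    [0, 0.27, 0, 0, 0, 0, 1],
    [0, 0.27, 0, 0, 0, 0, 1]
  ]
}}

```text
t: 11.72
eef_pos: [0.593, 0.2165, 0.0385]
ee_rot: [[0.19, 0.982, 0.0], [0.982, -0.19, -0.0], [0.0, 0.0, -1.0]]
wrist_force: [0.4, -0.1, -1.3]
finger_gap: 0.0283
```

```bash
python3 g.py; python3 - <<'E'
from h import *
s=grab_frame("scene");t=grab_frame("top")
crop(s,290,120,100,70,8,"pics/s7.png");crop(t,140,170,120,90,6,"pics/t7.png")
E
```

```text
t 11.72 local [37.83  4.57 38.46] Ftool [-0.04  0.44  1.34] yaw 79.06 M [ 0.05 -0.04  0.02]
```

View pics/s7.png

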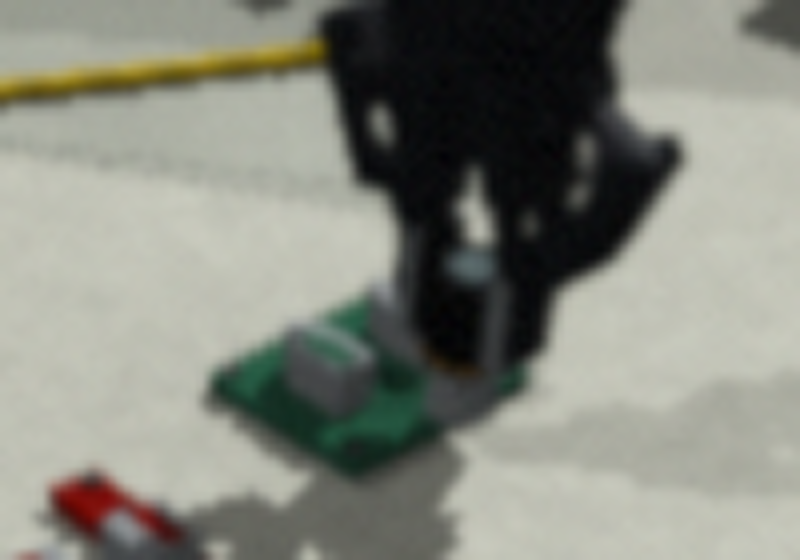

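The eyepiece is out at the far side, with the barrel beyond both anvils at crop (460,395). I'll check its offset in the hand from this view, then go on to NO-GO.

```bash
python3 - <<'E'
from h import *
np.set_printoptions(precision=1,suppress=True)
f=lambda p,k,o:[(p[0]+.5)/k-.5+o[0],(p[1]+.5)/k-.5+o[1]]
p=S.plane([f((470,263),8,(290,120))],.0685)[0]*1000
d=p[:2]-[593,216.5]; print(p,'tool x,y off',d@[.19,.982],d@[.982,-.19])
# scene-only offset at other times
p=S.plane([f((386,215),8,(290,120))],.0685)[0]*1000;d=p[:2]-[556.1,223.7];print(p,d@[.19,.982],d@[.982,-.19])
p=S.plane([f((266,155),8,(290,120))],.0705)[0]*1000;d=p[:2]-[506.4,228.7];print(p,d@[.19,.982],d@[.982,-.19])
# pickup: scene-only vs triang
print(S.plane([f((181,212),5,(200,150))],.056)*1000,T.plane([f((659,333),5,(165,190))],.056)*1000)
# anvils each camera at z=.026
print('go S',S.plane([f(x,5,(200,150)) for x in[(707,43),(657,68)]],.026)*1000,'T',T.plane([f(x,5,(165,190)) for x in[(90,122),(163,143)]],.026)*1000)
print('nogo S',S.plane([f(x,5,(200,150)) for x in[(540,182),(477,212)]],.026)*1000,'T',T.plane([f(x,5,(165,190)) for x in[(376,143),(452,167)]],.026)*1000)
E
python3 plan.py 597 215.8 90 79.1
```

```text
[590.3 217.1  68.5] tool x,y off 0.0830322259440179 -2.780688811957634
[553.4 224.8  68.5] 0.5531111764142332 -2.8315697706573535
[503.1 228.9  70.5] -0.4697308440887987 -3.2525574397415355
[[468.4 -72.1  56. ]] [[468.9 -74.2  56. ]]
go S [[557.6 240.2  26. ]
 [550.1 203.3  26. ]] T [[559.1 241.1  26. ]
 [551.1 199.9  26. ]]
nogo S [[561.3  83.2  26. ]
 [551.8  44.6  26. ]] T [[561.3  85.   26. ]
 [551.9  42.9  26. ]]
t 11.82 pos [592.5 216.6  38.4] yaw 79.07 tilt z [-1.e-04 -0.e+00 -1.e+00] F [ 0.22 -0.21 -1.29] gap 0.0285 q [ 12.7  31.7  -7.   51.4   0.  113.6]
shift norm [ 0.001  0.057 -0.645] az -0.0
```

Emit:
{"op": "jog_arm", "data": {
  "moves": [
    [0, 0.03, 0, 0, 0, 0, 1],
    [0, 0.06, 0, 0, 0, 0, 1],
    [0, 0.06, 0, 0, 0, 0, 1],
    [0, 0.06, -0.3, 0, 0, 0, 1],
    [0, 0.06, -0.65, 0, 0, 0, 1],
    [0, 0.06, -0.65, 0, 0, 0, 1],
    [0, 0.06, -0.65, 0, 0, 0, 1]
  ]
}}

```text
t: 12.4
eef_pos: [0.5981, 0.2159, 0.0918]
ee_rot: [[0.19, 0.982, 0.003], [0.982, -0.19, 0.001], [0.001, 0.003, -1.0]]
wrist_force: [-0.6, -0.2, -2.2]
finger_gap: 0.0283
```

```bash
python3 plan.py 495.8 82.9 90 74.1
```

```text
t 12.40 pos [598.1 215.9  91.8] yaw 79.07 tilt z [ 2.7e-03  6.0e-04 -1.0e+00] F [-0.58 -0.22 -2.24] gap 0.0283 q [ 12.5  29.6  -1.7  58.6   0.  113.4]
shift norm [-1.875 -0.941  0.018] az 0.055
```

Emit:
{"op": "jog_arm", "data": {
  "moves": [
    [-0.45, -0.22, 0, 0, 0, 0, 1],
    [-0.94, -0.47, 0, 0, 0, 0, 1],
    [-0.94, -0.47, 0, 0, 0, 0, 1]
  ]
}}

```text
t: 12.65
eef_pos: [0.5405, 0.1455, 0.0888]
ee_rot: [[0.191, 0.982, -0.006], [0.982, -0.191, -0.002], [-0.003, -0.006, -1.0]]
wrist_force: [2.0, 0.5, 0.3]
finger_gap: 0.0285
```

Emit:
{"op": "jog_arm", "data": {
  "moves": [
    [-0.45, -0.22, 0, 0, 0, 0.055, 1],
    [-0.93, -0.47, 0, 0, 0, 0.055, 1],
    [-0.93, -0.47, 0, 0, 0, 0.055, 1],
    [-0.93, -0.47, 0, 0, 0, 0.055, 1],
    [-0.93, -0.47, 0, 0, 0, 0.055, 1]
  ]
}}

```text
t: 13.07
eef_pos: [0.4952, 0.0831, 0.0902]
ee_rot: [[0.274, 0.962, 0.0], [0.962, -0.274, 0.0], [0.0, 0.0, -1.0]]
wrist_force: [0.7, 0.2, -0.2]
finger_gap: 0.0285
```

```bash
python3 plan.py 495.8 82.9 37 74.1
```

```text
t 13.07 pos [495.2  83.1  90.2] yaw 74.09 tilt z [ 1.e-04  2.e-04 -1.e+00] F [ 0.66  0.17 -0.18] gap 0.0285 q [  0.2  17.9 -21.9  50.2   0.  106.1]
shift norm [-0.     0.008  0.665] az -0.0
```

Emit:
{"op": "jog_arm", "data": {
  "moves": [
    [0, 0.01, 0.3, 0, 0, 0, 1],
    [0, 0.01, 0.55, 0, 0, 0, 1],
    [0, 0.01, 0.66, 0, 0, 0, 1],
    [0, 0.01, 0.66, 0, 0, 0, 1],
    [0, 0.01, 0.66, 0, 0, 0, 1]
  ]
}}

```text
t: 13.48
eef_pos: [0.496, 0.0834, 0.0376]
ee_rot: [[0.273, 0.962, -0.001], [0.962, -0.273, 0.0], [-0.0, -0.001, -1.0]]
wrist_force: [0.1, 0.0, -1.5]
finger_gap: 0.0288
```

```bash
cat > n.py <<'E'
import numpy as np
from cell import get_state
s=get_state();R=s['ee_rot'];p=s['eef_pos']*1000;F=s['wrist_force']
d=p[:2]-[538.5,68.7]; print('t %.2f'%s['t'],'local',np.round([d@[.962,-.274],d@[.274,.962],p[2]],2),'Ftool',np.round(R.T@F,2),'yaw',np.round(np.degrees(np.arctan2(R[1,0],R[0,0])),2),'M',np.round(R.T@s['moment'],2))
E
python3 n.py; python3 - <<'E'
from h import *
s=grab_frame("scene")
crop(s,240,135,100,70,8,"pics/s8.png")
E
```

```text
t 13.48 local [-44.87   2.47  37.64] Ftool [0.06 0.11 1.48] yaw 74.17 M [-0.06 -0.01  0.01]
```

View pics/s8.png

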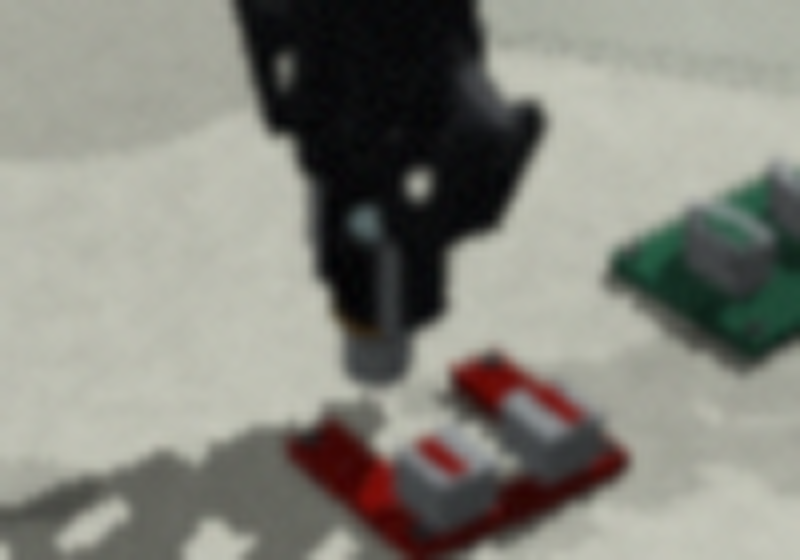

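The eyepiece stands in front of the U opening, at crop (377,350), clear of the red arms. Advancing.

Emit:
{"op": "jog_arm", "data": {
  "moves": [
    [0, 0.06, 0, 0, 0, 0, 1],
    [0, 0.12, 0, 0, 0, 0, 1],
    [0, 0.18, 0, 0, 0, 0, 1],
    [0, 0.24, 0, 0, 0, 0, 1],
    [0, 0.3, 0, 0, 0, 0, 1],
    [0, 0.3, 0, 0, 0, 0, 1]
  ]
}}

```text
t: 14.03
eef_pos: [0.5201, 0.076, 0.0378]
ee_rot: [[0.274, 0.962, 0.001], [0.962, -0.274, -0.0], [0.0, 0.001, -1.0]]
wrist_force: [-0.8, 0.1, -1.4]
finger_gap: 0.0281
```

```bash
python3 n.py
```

```text
t 14.03 local [-19.7    1.94  37.8 ] Ftool [-0.15 -0.78  1.35] yaw 74.1 M [ 0.06 -0.01  0.01]
```

Emit:
{"op": "jog_arm", "data": {
  "moves": [
    [0, 0.01, 0, 0, 0, 0, 1],
    [0, 0.02, 0, 0, 0, 0, 1],
    [0, 0.03, 0, 0, 0, 0, 1]
  ]
}}

```text
t: 14.28
eef_pos: [0.5211, 0.0757, 0.0377]
ee_rot: [[0.274, 0.962, -0.0], [0.962, -0.274, 0.0], [-0.0, -0.0, -1.0]]
wrist_force: [-0.5, 0.2, -1.8]
finger_gap: 0.0284
```

Emit:
{"op": "jog_arm", "data": {
  "moves": [
    [0, 0.01, 0, 0, 0, 0, 1],
    [0, 0.02, 0, 0, 0, 0, 1],
    [0, 0.03, 0, 0, 0, 0, 1]
  ]
}}

```text
t: 14.53
eef_pos: [0.5235, 0.075, 0.0377]
ee_rot: [[0.274, 0.962, -0.0], [0.962, -0.274, -0.0], [-0.0, -0.0, -1.0]]
wrist_force: [-0.4, 0.7, -0.2]
finger_gap: 0.0287
```

```bash
python3 n.py
```

```text
t 14.53 local [-16.16   1.97  37.69] Ftool [ 0.58 -0.61  0.21] yaw 74.12 M [ 0.04 -0.04 -0.02]
```

Emit:
{"op": "jog_arm", "data": {
  "moves": [
    [0, 0.01, 0, 0, 0, 0, 1],
    [0, 0.02, 0, 0, 0, 0, 1],
    [0, 0.03, 0, 0, 0, 0, 1]
  ]
}}

```text
t: 14.78
eef_pos: [0.5259, 0.0743, 0.0377]
ee_rot: [[0.274, 0.962, -0.0], [0.962, -0.274, 0.0], [0.0, -0.0, -1.0]]
wrist_force: [-0.6, 0.5, -1.3]
finger_gap: 0.0283
```

Emit:
{"op": "jog_arm", "data": {
  "moves": [
    [0, 0.01, 0, 0, 0, 0, 1],
    [0, 0.02, 0, 0, 0, 0, 1],
    [0, 0.025, 0, 0, 0, 0, 1]
  ]
}}

```text
t: 15.03
eef_pos: [0.5279, 0.0738, 0.0377]
ee_rot: [[0.274, 0.962, 0.0], [0.962, -0.274, 0.0], [0.0, 0.0, -1.0]]
wrist_force: [-0.3, 0.3, -0.8]
finger_gap: 0.0287
```

```bash
python3 n.py
```

```text
t 15.03 local [-11.63   1.96  37.69] Ftool [ 0.22 -0.34  0.84] yaw 74.12 M [-0.01 -0.01 -0.04]
```

Emit:
{"op": "jog_arm", "data": {
  "moves": [
    [0, 0.01, 0, 0, 0, 0, 1],
    [0, 0.02, 0, 0, 0, 0, 1]
  ]
}}

```text
t: 15.2
eef_pos: [0.5293, 0.0734, 0.0377]
ee_rot: [[0.274, 0.962, -0.0], [0.962, -0.274, 0.0], [-0.0, -0.0, -1.0]]
wrist_force: [0.2, -0.1, -0.3]
finger_gap: 0.0286
```

```bash
python3 n.py
```

```text
t 15.20 local [-10.1    1.96  37.68] Ftool [0.   0.26 0.27] yaw 74.12 M [-0.02  0.03 -0.05]
```

Emit:
{"op": "jog_arm", "data": {
  "moves": [
    [0, 0.01, 0, 0, 0, 0, 1],
    [0, 0.02, 0, 0, 0, 0, 1],
    [0, 0.025, 0, 0, 0, 0, 1]
  ]
}}

```text
t: 15.45
eef_pos: [0.5313, 0.0728, 0.0377]
ee_rot: [[0.274, 0.962, 0.0], [0.962, -0.274, 0.0], [0.0, 0.0, -1.0]]
wrist_force: [-0.5, -0.5, -1.1]
finger_gap: 0.0284
```

Emit:
{"op": "jog_arm", "data": {
  "moves": [
    [0, 0.01, 0, 0, 0, 0, 1],
    [0, 0.02, 0, 0, 0, 0, 1],
    [0, 0.025, 0, 0, 0, 0, 1]
  ]
}}

```text
t: 15.7
eef_pos: [0.5333, 0.0722, 0.0377]
ee_rot: [[0.274, 0.962, 0.0], [0.962, -0.274, 0.0], [0.0, 0.0, -1.0]]
wrist_force: [0.1, 0.1, -0.6]
finger_gap: 0.0285
```

```bash
python3 n.py
```

```text
t 15.70 local [-6.01  1.97 37.67] Ftool [0.08 0.05 0.6 ] yaw 74.12 M [-0.01  0.03 -0.03]
```

Emit:
{"op": "jog_arm", "data": {
  "moves": [
    [0, 0.01, 0, 0, 0, 0, 1],
    [0, 0.02, 0, 0, 0, 0, 1]
  ]
}}

```text
t: 15.87
eef_pos: [0.5347, 0.0718, 0.0377]
ee_rot: [[0.274, 0.962, -0.0], [0.962, -0.274, 0.0], [0.0, -0.0, -1.0]]
wrist_force: [-0.6, 0.6, -1.5]
finger_gap: 0.029
```

```bash
python3 n.py
```

```text
t 15.87 local [-4.52  1.97 37.68] Ftool [ 0.44 -0.71  1.5 ] yaw 74.12 M [-0.04  0.01 -0.01]
```

Emit:
{"op": "jog_arm", "data": {
  "moves": [
    [0, 0.01, 0, 0, 0, 0, 1],
    [0, 0.02, 0, 0, 0, 0, 1]
  ]
}}

```text
t: 16.03
eef_pos: [0.5363, 0.0714, 0.0377]
ee_rot: [[0.274, 0.962, 0.0], [0.962, -0.274, -0.0], [0.0, 0.0, -1.0]]
wrist_force: [-0.3, -0.3, -0.3]
finger_gap: 0.0287
```

Emit:
{"op": "jog_arm", "data": {
  "moves": [
    [0, 0.01, 0, 0, 0, 0, 1],
    [0, 0.02, 0, 0, 0, 0, 1]
  ]
}}

```text
t: 16.2
eef_pos: [0.5378, 0.0709, 0.0377]
ee_rot: [[0.274, 0.962, -0.0], [0.962, -0.274, -0.0], [-0.0, -0.0, -1.0]]
wrist_force: [-0.4, 0.6, -1.3]
finger_gap: 0.0284
```

```bash
python3 n.py
```

```text
t 16.20 local [-1.28  1.95 37.67] Ftool [ 0.5  -0.61  1.25] yaw 74.12 M [-0.02 -0.02 -0.01]
```

Emit:
{"op": "jog_arm", "data": {
  "moves": [
    [0, 0.01, 0, 0, 0, 0, 1],
    [0, 0.02, 0, 0, 0, 0, 1]
  ]
}}

```text
t: 16.37
eef_pos: [0.5389, 0.0707, 0.0375]
ee_rot: [[0.274, 0.962, -0.001], [0.962, -0.274, 0.001], [0.0, -0.001, -1.0]]
wrist_force: [-4.1, 3.2, 0.0]
finger_gap: 0.0286
```

```bash
python3 n.py
```

```text
t 16.37 local [-0.14  2.05 37.55] Ftool [ 1.92 -4.8  -0.02] yaw 74.13 M [ 0.91  0.36 -0.03]
```

NO-GO stops the barrel at about x ≈ 0 with 4.8 N, leaning slightly on the right anvil. I'll centre a touch and raise the push to about 7 N.

Emit:
{"op": "jog_arm", "data": {
  "moves": [
    [0.006, 0.006, 0, 0, 0, 0, 1],
    [0.006, 0.006, 0, 0, 0, 0, 1]
  ]
}}

```text
t: 16.53
eef_pos: [0.5395, 0.071, 0.0375]
ee_rot: [[0.273, 0.962, -0.001], [0.962, -0.273, 0.0], [0.0, -0.001, -1.0]]
wrist_force: [-2.3, 1.9, -1.4]
finger_gap: 0.0282
```

```bash
python3 n.py; python3 - <<'E'
from h import *
s=grab_frame("scene")
crop(s,240,135,100,70,8,"pics/s9.png")
E
python3 n.py
```

```text
t 16.53 local [ 0.33  2.53 37.5 ] Ftool [ 1.22 -2.7   1.38] yaw 74.13 M [ 0.71  0.3  -0.06]
t 16.58 local [ 0.38  2.52 37.55] Ftool [ 1.37 -3.37  0.91] yaw 74.13 M [0.75 0.35 0.02]
```

View pics/s9.png

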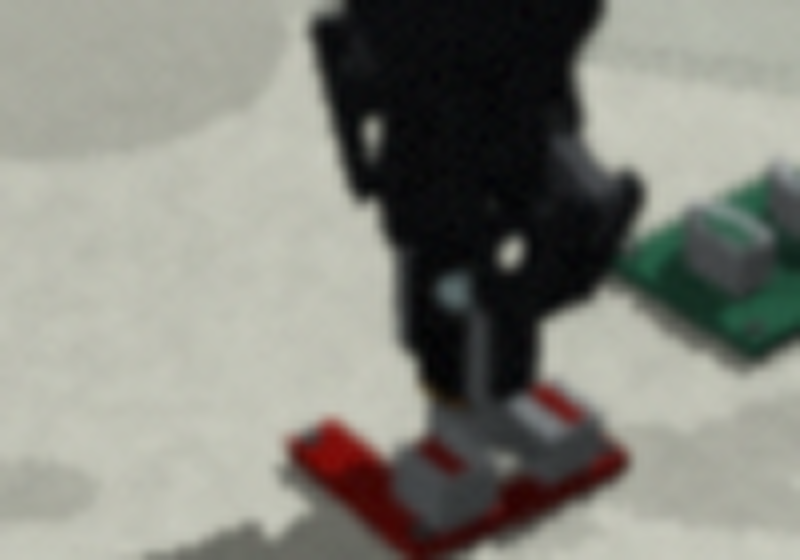

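The barrel stands against the front faces at crop (455,420), still a bit toward the right anvil. I'll move it further left.

Emit:
{"op": "jog_arm", "data": {
  "moves": [
    [0.008, 0.002, 0, 0, 0, 0, 1],
    [0.015, 0.005, 0, 0, 0, 0, 1]
  ]
}}

```text
t: 16.75
eef_pos: [0.5399, 0.0716, 0.0375]
ee_rot: [[0.274, 0.962, -0.001], [0.962, -0.274, -0.001], [-0.001, -0.001, -1.0]]
wrist_force: [-6.3, -3.1, 1.5]
finger_gap: 0.0285
```

```bash
python3 n.py
```

```text
t 16.75 local [ 0.56  3.18 37.51] Ftool [-4.68 -5.21 -1.51] yaw 74.11 M [ 1.21 -1.09  0.02]
```

Emit:
{"op": "jog_arm", "data": {
  "moves": [
    [-0.007, 0.002, 0, 0, 0, 0, 1],
    [-0.007, 0.002, 0, 0, 0, 0, 1]
  ]
}}

```text
t: 16.92
eef_pos: [0.5399, 0.0713, 0.0375]
ee_rot: [[0.274, 0.962, -0.001], [0.962, -0.274, -0.0], [-0.001, -0.001, -1.0]]
wrist_force: [-5.1, 1.0, 1.7]
finger_gap: 0.0286
```

```bash
python3 n.py
```

```text
t 16.92 local [ 0.62  2.86 37.51] Ftool [-0.47 -5.18 -1.7 ] yaw 74.12 M [ 1.27 -0.19  0.01]
```

Centred, with lateral force of about 0. I'll press up to about 7.5 N and hold.

Emit:
{"op": "jog_arm", "data": {
  "moves": [
    [0, 0.003, 0, 0, 0, 0, 1],
    [0, 0.006, 0, 0, 0, 0, 1],
    [0, 0.006, 0, 0, 0, 0, 1]
  ]
}}

```text
t: 17.17
eef_pos: [0.54, 0.0712, 0.0374]
ee_rot: [[0.274, 0.962, -0.002], [0.962, -0.274, -0.0], [-0.001, -0.002, -1.0]]
wrist_force: [-7.2, 1.1, 1.7]
finger_gap: 0.0286
```

```bash
python3 n.py
```

```text
t 17.17 local [ 0.71  2.85 37.43] Ftool [-0.9  -7.23 -1.7 ] yaw 74.12 M [ 1.57 -0.24  0.03]
```

Emit:
{"op": "jog_arm", "data": {
  "moves": [
    [0, 0, 0, 0, 0, 0, 1],
    [0, 0, 0, 0, 0, 0, 1],
    [0, 0, 0, 0, 0, 0, 1],
    [0, 0, 0, 0, 0, 0, 1],
    [0, 0, 0, 0, 0, 0, 1]
  ]
}}

```text
t: 17.58
eef_pos: [0.54, 0.0712, 0.0375]
ee_rot: [[0.274, 0.962, -0.002], [0.962, -0.274, -0.0], [-0.001, -0.002, -1.0]]
wrist_force: [-6.4, 0.5, 2.0]
finger_gap: 0.0287
```

```bash
python3 n.py
```

```text
t 17.58 local [ 0.75  2.82 37.48] Ftool [-1.25 -6.29 -2.  ] yaw 74.13 M [ 1.59 -0.22 -0.04]
```

Emit:
{"op": "jog_arm", "data": {
  "moves": [
    [0, 0, 0, 0, 0, 0, 1],
    [0, 0, 0, 0, 0, 0, 1],
    [0, 0, 0, 0, 0, 0, 1],
    [0, 0, 0, 0, 0, 0, 1],
    [0, 0, 0, 0, 0, 0, 1]
  ]
}}

```text
t: 18.0
eef_pos: [0.54, 0.0712, 0.0375]
ee_rot: [[0.274, 0.962, -0.002], [0.962, -0.274, -0.0], [-0.001, -0.002, -1.0]]
wrist_force: [-7.0, 1.3, 1.4]
finger_gap: 0.0285
```

```bash
python3 n.py
```

```text
t 18.00 local [ 0.72  2.84 37.47] Ftool [-0.69 -7.05 -1.35] yaw 74.13 M [ 1.64 -0.27  0.06]
```

Emit:
{"op": "jog_arm", "data": {
  "moves": [
    [0, 0, 0, 0, 0, 0, 1],
    [0, 0, 0, 0, 0, 0, 1],
    [0, 0, 0, 0, 0, 0, 1],
    [0, 0, 0, 0, 0, 0, 1],
    [0, 0, 0, 0, 0, 0, 1],
    [0, 0, 0, 0, 0, 0, 1],
    [0, 0, 0, 0, 0, 0, 1]
  ]
}}

```text
t: 18.58
eef_pos: [0.54, 0.0712, 0.0375]
ee_rot: [[0.274, 0.962, -0.002], [0.962, -0.274, -0.0], [-0.001, -0.002, -1.0]]
wrist_force: [-7.7, 1.0, 1.4]
finger_gap: 0.0285
```

```bash
python3 n.py;python3 - <<'E'
from h import *
s=grab_frame("scene")
crop(s,240,135,100,70,8,"pics/s10.png")
E
```

```text
t 18.58 local [ 0.74  2.83 37.48] Ftool [-1.1  -7.67 -1.36] yaw 74.13 M [ 1.63 -0.27  0.02]
```

View pics/s10.png

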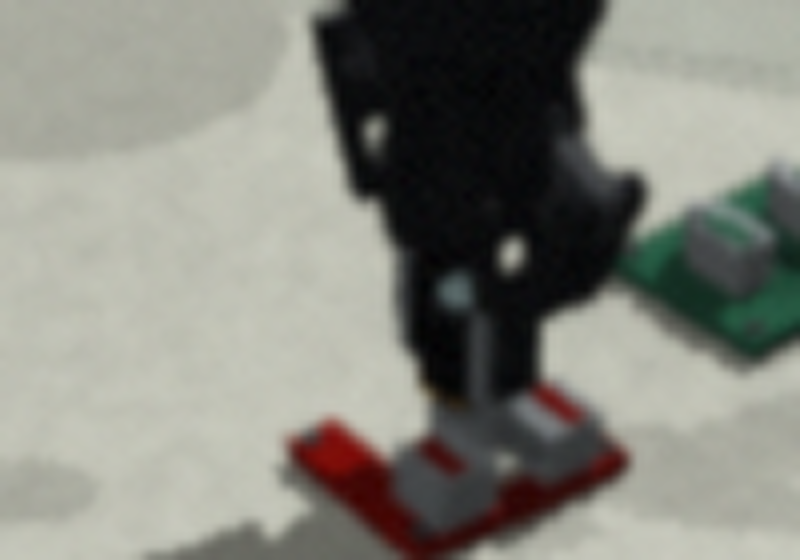

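The push held at 6.3–7.7 N for about 1.5 s with the barrel stopped and upright. Now backing off, lifting, and moving to the rack.

Emit:
{"op": "jog_arm", "data": {
  "moves": [
    [0, -0.06, 0, 0, 0, 0, 1],
    [0, -0.15, 0, 0, 0, 0, 1],
    [0, -0.3, 0, 0, 0, 0, 1],
    [0, -0.3, 0, 0, 0, 0, 1],
    [0, -0.3, -0.3, 0, 0, 0, 1],
    [0, -0.3, -0.65, 0, 0, 0, 1],
    [0, -0.3, -0.65, 0, 0, 0, 1],
    [0, -0.3, -0.65, 0, 0, 0, 1]
  ]
}}

```text
t: 19.3
eef_pos: [0.5193, 0.0777, 0.091]
ee_rot: [[0.274, 0.962, 0.004], [0.962, -0.274, -0.0], [0.001, 0.003, -1.0]]
wrist_force: [-0.2, 0.2, -1.2]
finger_gap: 0.0283
```

```bash
python3 plan.py 563 -217.5 90 96; python3 - <<'E'
from h import *
f=lambda p,k,o:[(p[0]+.5)/k-.5+o[0],(p[1]+.5)/k-.5+o[1]]
print(S.plane([f((491,156),8,(160,235))],.03)*1000,T.plane([f((184,182),8,(330,205))],.03)*1000)
E
```

```text
t 19.30 pos [519.3  77.7  91. ] yaw 74.12 tilt z [ 3.6e-03 -2.0e-04 -1.0e+00] F [-0.22  0.21 -1.2 ] gap 0.0283 q [ -0.4  19.8 -18.8  51.2  -0.  105.5]
shift norm [-3.4    1.535  0.015] az -0.243
[[ 563.34941951 -219.21504831   30.        ]] [[ 562.31116051 -218.94896112   30.        ]]
```

Emit:
{"op": "jog_arm", "data": {
  "moves": [
    [-0.45, 0.2, 0, 0, 0, 0, 1],
    [-0.85, 0.38, 0, 0, 0, 0, 1],
    [-0.85, 0.38, 0, 0, 0, 0, 1]
  ]
}}

```text
t: 19.55
eef_pos: [0.5295, -0.0003, 0.0889]
ee_rot: [[0.276, 0.961, 0.0], [0.961, -0.276, -0.002], [-0.001, 0.001, -1.0]]
wrist_force: [0.1, 0.1, -1.0]
finger_gap: 0.0288
```

Emit:
{"op": "jog_arm", "data": {
  "moves": [
    [-0.45, 0.2, 0, 0, 0, 0, 1],
    [-0.85, 0.38, 0, 0, 0, 0, 1],
    [-0.85, 0.38, 0, 0, 0, 0, 1]
  ]
}}

```text
t: 19.8
eef_pos: [0.5403, -0.0745, 0.0888]
ee_rot: [[0.277, 0.961, 0.001], [0.961, -0.277, -0.002], [-0.001, 0.001, -1.0]]
wrist_force: [-0.2, 1.0, -1.6]
finger_gap: 0.0285
```

Emit:
{"op": "jog_arm", "data": {
  "moves": [
    [-0.45, 0.2, 0, 0, 0, 0, 1],
    [-0.85, 0.38, 0, 0, 0, 0, 1],
    [-0.85, 0.38, 0, 0, 0, 0, 1]
  ]
}}

```text
t: 20.05
eef_pos: [0.5508, -0.1484, 0.0887]
ee_rot: [[0.277, 0.961, 0.001], [0.961, -0.277, -0.002], [-0.001, 0.001, -1.0]]
wrist_force: [-1.3, -0.8, -1.9]
finger_gap: 0.0285
```

```bash
python3 plan.py 563 -217.5 85 96
```

```text
t 20.05 pos [ 550.8 -148.4   88.7] yaw 73.92 tilt z [ 6.0e-04 -1.7e-03 -1.0e+00] F [-1.28 -0.77 -1.87] gap 0.0285 q [-23.2  23.9 -12.3  53.7  -0.1  82.9]
shift norm [-0.787  0.385  0.048] az -0.245
```

Emit:
{"op": "jog_arm", "data": {
  "moves": [
    [-0.4, 0.19, 0.02, 0, 0, -0.08, 1],
    [-0.75, 0.37, 0.05, 0, 0, -0.16, 1],
    [-0.75, 0.37, 0.05, 0, 0, -0.245, 1],
    [-0.75, 0.37, 0.05, 0, 0, -0.245, 1],
    [-0.75, 0.37, 0.05, 0, 0, -0.245, 1],
    [-0.75, 0.37, 0.05, 0, 0, -0.245, 1],
    [-0.75, 0.37, 0.05, 0, 0, -0.245, 1]
  ]
}}

```text
t: 20.63
eef_pos: [0.5618, -0.2083, 0.0856]
ee_rot: [[-0.105, 0.994, -0.0], [0.994, 0.105, 0.0], [0.0, -0.0, -1.0]]
wrist_force: [0.5, -0.8, -0.3]
finger_gap: 0.0288
```

```bash
python3 plan.py 563 -217.5 62 96; python3 - <<'E'
from h import *
s=grab_frame("scene");cv2.imwrite("pics/s11f.png",s)
crop(s,170,205,100,75,8,"pics/s11.png")
E
```

```text
t 20.63 pos [ 561.8 -208.3   85.6] yaw 96.05 tilt z [-3.e-04  2.e-04 -1.e+00] F [ 0.49 -0.79 -0.32] gap 0.0288 q [-28.1  26.7  -8.   55.3   0.   55.8]
shift norm [-0.115  0.003  0.295] az 0.001
```

View pics/s11.png

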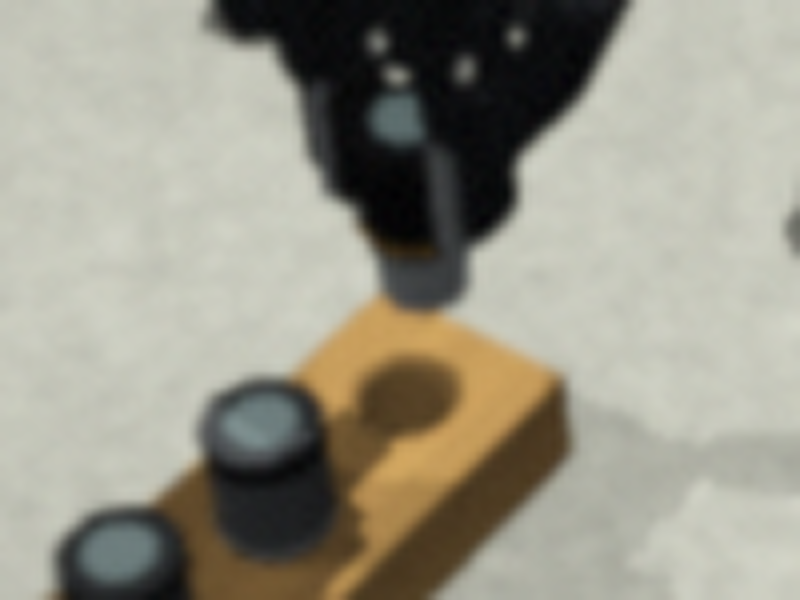

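Barrel at crop (423,280), hole at (409,393). I'll go to just above the hole and compare them in the same image.

Emit:
{"op": "jog_arm", "data": {
  "moves": [
    [-0.06, 0, 0.1, 0, 0, 0, 1],
    [-0.115, 0, 0.2, 0, 0, 0, 1],
    [-0.115, 0, 0.28, 0, 0, 0, 1],
    [-0.115, 0, 0.28, 0, 0, 0, 1],
    [-0.115, 0, 0.28, 0, 0, 0, 1]
  ]
}}

```text
t: 21.1
eef_pos: [0.5625, -0.2182, 0.0626]
ee_rot: [[-0.107, 0.994, -0.001], [0.994, 0.107, 0.001], [0.001, -0.001, -1.0]]
wrist_force: [0.3, 0.2, 0.2]
finger_gap: 0.0284
```

```bash
python3 plan.py 563 -217.5 62 96; python3 - <<'E'
from h import *
s=grab_frame("scene");cv2.imwrite("pics/s12f.png",s)
crop(s,195,225,60,45,13,"pics/s12.png")
E
```

```text
t 21.10 pos [ 562.5 -218.2   62.6] yaw 96.15 tilt z [-1.2e-03  7.0e-04 -1.0e+00] F [0.31 0.15 0.2 ] gap 0.0284 q [-28.9  28.1  -9.4  52.6   0.   54.9]
shift norm [0.008 0.007 0.007] az 0.002
```

View pics/s12.png

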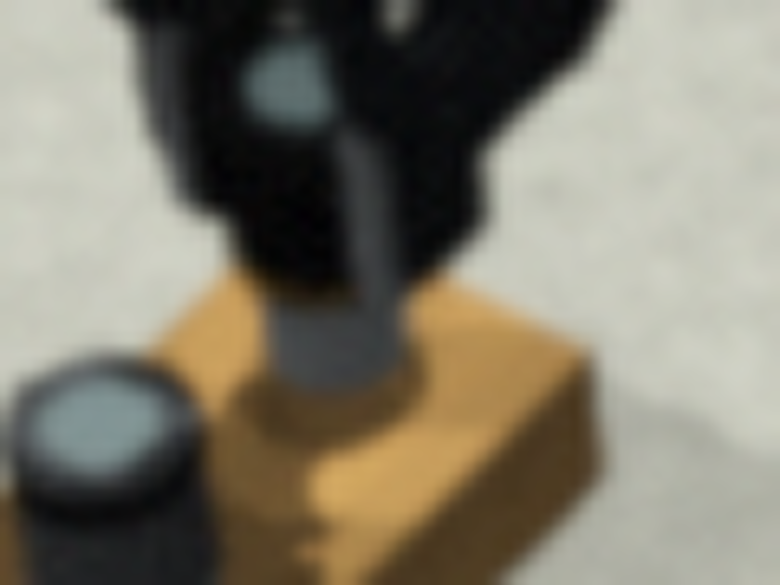

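```bash
python3 - <<'E'
from h import *
np.set_printoptions(precision=2,suppress=True)
a=np.linspace(0,2*np.pi,200)
def circ(c,z,r): return (S.proj(np.c_[c[0]+r*np.cos(a),c[1]+r*np.sin(a),0*a+z]/1000)+.5-[195,225])*13-.5
q=circ((562.5,-218.2),36.7,11.6);print('pred foot L,R,bottom',q[:,0].min(),q[:,0].max(),q[:,1].max(),q[:,1].min())
h=circ((563,-219),30,13.25);print('pred hole L R T B',h[:,0].min(),h[:,0].max(),h[:,1].min(),h[:,1].max())
# jacobian px per mm
b=circ((563.5,-218.2),36.7,11.6).mean(0)-q.mean(0);c=circ((562.5,-217.2),36.7,11.6).mean(0)-q.mean(0);d=circ((562.5,-218.2),37.7,11.6).mean(0)-q.mean(0);print(b,c,d)
# measured
mL,mR,mB=268,405,397
e=np.array([(mL+mR)/2-(q[:,0].min()+q[:,0].max())/2, mB-q[:,1].max()])
print('foot err mm vs TCP',np.linalg.solve(np.c_[b,c],e))
# hole from initial image mask, in crop coords
s=cv2.imread('pics/scene0.png'); k=13
cr=cv2.resize(s[225:270,195:255],None,fx=k,fy=k,interpolation=cv2.INTER_CUBIC)
g=cr[...,2]; m=((g<115)).astype(np.uint8)
n,l,st,ce=cv2.connectedComponentsWithStats(m); i=l[384,343]; print(st[i],ce[i], g[384,343])
E
```

```text
pred foot L,R,bottom 265.6297393625283 414.2693487505061 401.0428749098859 295.34073243614097
pred hole L R T B 257.9642080082321 427.05637020070776 322.21745993525974 443.23867557091387
[4.54 2.86] [ 4.52 -3.55] [-0.59 -4.52]
foot err mm vs TCP [-1.05  0.29]
[  256   321   169   129 16760] [340.07 384.87] 77
```

In the same image the hole is about 1.6 mm further in x and 1.6 mm further right than the barrel. I'll correct by that and lower by feel.

Emit:
{"op": "jog_arm", "data": {
  "moves": [
    [-0.018, 0.018, 0, 0, 0, 0, 1],
    [-0.018, 0.018, 0, 0, 0, 0, 1],
    [-0.018, 0.018, 0.03, 0, 0, 0, 1],
    [-0.018, 0.018, 0.06, 0, 0, 0, 1],
    [-0.018, 0.018, 0.08, 0, 0, 0, 1],
    [-0.018, 0.018, 0.1, 0, 0, 0, 1],
    [-0.018, 0.018, 0.1, 0, 0, 0, 1]
  ]
}}

```text
t: 21.73
eef_pos: [0.5642, -0.2195, 0.0549]
ee_rot: [[-0.108, 0.994, -0.001], [0.994, 0.108, 0.0], [0.0, -0.001, -1.0]]
wrist_force: [-0.2, -0.8, -0.1]
finger_gap: 0.0284
```

```bash
python3 n.py; python3 plan.py
```

```text
t 21.73 local [ 103.73 -270.23   54.87] Ftool [-0.82 -0.27  0.09] yaw 96.17 M [ 0.09  0.01 -0.  ]
t 21.73 pos [ 564.2 -219.5   54.9] yaw 96.17 tilt z [-6.e-04  2.e-04 -1.e+00] F [-0.18 -0.85 -0.09] gap 0.0284 q [-29.   28.7  -9.7  51.6  -0.   54.9]
```

Emit:
{"op": "jog_arm", "data": {
  "moves": [
    [0, 0, 0.015, 0, 0, 0, 1],
    [0, 0, 0.03, 0, 0, 0, 1]
  ]
}}

```text
t: 21.9
eef_pos: [0.5643, -0.2197, 0.0528]
ee_rot: [[-0.107, 0.994, -0.0], [0.994, 0.107, -0.0], [-0.0, -0.0, -1.0]]
wrist_force: [-2.5, -0.3, 0.8]
finger_gap: 0.0283
```

Emit:
{"op": "jog_arm", "data": {
  "moves": [
    [0, 0, 0.015, 0, 0, 0, 1],
    [0, 0, 0.03, 0, 0, 0, 1]
  ]
}}

```text
t: 22.07
eef_pos: [0.5643, -0.2196, 0.0504]
ee_rot: [[-0.107, 0.994, -0.0], [0.994, 0.107, -0.0], [0.0, -0.0, -1.0]]
wrist_force: [-2.3, -0.2, 0.7]
finger_gap: 0.0286
```

```bash
python3 n.py; python3 plan.py
```

```text
t 22.07 local [ 103.8  -270.31   50.36] Ftool [ 0.09 -2.27 -0.69] yaw 96.17 M [ 0.63 -0.04  0.  ]
t 22.07 pos [ 564.3 -219.6   50.4] yaw 96.17 tilt z [-4.e-04 -0.e+00 -1.e+00] F [-2.26 -0.15  0.69] gap 0.0286 q [-29.   28.9 -10.1  51.   -0.   54.9]
```

The barrel is about 5 mm into the hole, touching the far wall lightly. I'll ease back 0.8 mm and lower on.

Emit:
{"op": "jog_arm", "data": {
  "moves": [
    [0, -0.01, 0.015, 0, 0, 0, 1],
    [0, -0.01, 0.03, 0, 0, 0, 1],
    [0, -0.01, 0.045, 0, 0, 0, 1],
    [0, -0.01, 0.06, 0, 0, 0, 1]
  ]
}}

```text
t: 22.4
eef_pos: [0.5638, -0.2198, 0.0456]
ee_rot: [[-0.108, 0.994, 0.0], [0.994, 0.108, 0.0], [-0.0, 0.0, -1.0]]
wrist_force: [0.1, 0.7, -1.0]
finger_gap: 0.0287
```

```bash
python3 n.py
```

```text
t 22.40 local [ 103.41 -270.55   45.57] Ftool [0.64 0.22 1.04] yaw 96.17 M [0.04 0.02 0.01]
```

Emit:
{"op": "jog_arm", "data": {
  "moves": [
    [0, 0, 0.015, 0, 0, 0, 1],
    [0, 0, 0.03, 0, 0, 0, 1],
    [0, 0, 0.045, 0, 0, 0, 1],
    [0, 0, 0.06, 0, 0, 0, 1]
  ]
}}

```text
t: 22.73
eef_pos: [0.5637, -0.2197, 0.0408]
ee_rot: [[-0.108, 0.994, 0.0], [0.994, 0.108, 0.0], [0.0, 0.0, -1.0]]
wrist_force: [0.2, 1.0, -0.2]
finger_gap: 0.0283
```

```bash
python3 n.py
```

```text
t 22.73 local [ 103.3  -270.57   40.76] Ftool [1.01 0.34 0.21] yaw 96.17 M [-0.02  0.    0.02]
```

Emit:
{"op": "jog_arm", "data": {
  "moves": [
    [0, 0, 0.015, 0, 0, 0, 1],
    [0, 0, 0.03, 0, 0, 0, 1],
    [0, 0, 0.045, 0, 0, 0, 1],
    [0, 0, 0.06, 0, 0, 0, 1],
    [0, 0, 0.07, 0, 0, 0, 1],
    [0, 0, 0.07, 0, 0, 0, 1]
  ]
}}

```text
t: 23.23
eef_pos: [0.5636, -0.2197, 0.0351]
ee_rot: [[-0.107, 0.994, -0.0], [0.994, 0.107, 0.0], [0.0, -0.0, -1.0]]
wrist_force: [-0.6, 0.3, -0.7]
finger_gap: 0.0287
```

```bash
python3 n.py
```

```text
t 23.23 local [ 103.18 -270.54   35.09] Ftool [ 0.34 -0.61  0.73] yaw 96.17 M [-0.01 -0.01 -0.02]
```

Emit:
{"op": "jog_arm", "data": {
  "moves": [
    [0, 0, 0.008, 0, 0, 0, 1],
    [0, 0, 0.014, 0, 0, 0, 1],
    [0, 0, 0.014, 0, 0, 0, 1]
  ]
}}

```text
t: 23.48
eef_pos: [0.5637, -0.2197, 0.0341]
ee_rot: [[-0.107, 0.994, -0.0], [0.994, 0.107, 0.0], [0.0, -0.0, -1.0]]
wrist_force: [-0.1, -0.1, -1.5]
finger_gap: 0.0282
```

```bash
python3 n.py
```

```text
t 23.48 local [ 103.26 -270.59   34.12] Ftool [-0.11 -0.1   1.49] yaw 96.17 M [-0.01  0.01  0.02]
```

Emit:
{"op": "jog_arm", "data": {
  "moves": [
    [0, 0, 0.008, 0, 0, 0, 1],
    [0, 0, 0.015, 0, 0, 0, 1],
    [0, 0, 0.015, 0, 0, 0, 1]
  ]
}}

```text
t: 23.73
eef_pos: [0.5637, -0.2198, 0.0338]
ee_rot: [[-0.108, 0.994, 0.001], [0.994, 0.108, -0.0], [-0.001, 0.001, -1.0]]
wrist_force: [-4.4, 2.9, 11.3]
finger_gap: 0.0283
```

```bash
python3 n.py; python3 - <<'E'
from h import *
s=grab_frame("scene")
crop(s,195,225,60,45,13,"pics/s13.png")
E
```

```text
t 23.73 local [ 103.33 -270.6    33.84] Ftool [  3.4   -4.1  -11.29] yaw 96.18 M [ 0.73  0.4  -0.04]
```

View pics/s13.png

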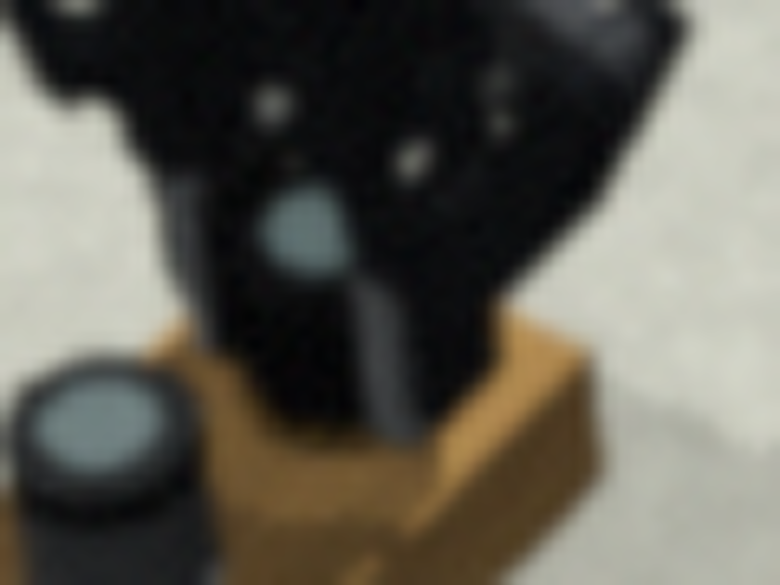

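The head is seated: contact is at TCP z 33.8, as predicted, and the head touches the rack at crop (320,430). I'll unload and open.

Emit:
{"op": "jog_arm", "data": {
  "moves": [
    [0, 0, -0.008, 0, 0, 0, 1],
    [0, 0, -0.008, 0, 0, 0, 1],
    [0, 0, -0.008, 0, 0, 0, -1],
    [0, 0, -0.008, 0, 0, 0, -1],
    [0, 0, -0.008, 0, 0, 0, -1],
    [0, 0, -0.008, 0, 0, 0, -1],
    [0, 0, -0.008, 0, 0, 0, -1],
    [0, 0, -0.008, 0, 0, 0, -1]
  ]
}}

```text
t: 24.45
eef_pos: [0.5637, -0.2197, 0.0335]
ee_rot: [[-0.107, 0.994, -0.0], [0.994, 0.107, 0.0], [0.0, -0.0, -1.0]]
wrist_force: [0.5, -0.1, -0.5]
finger_gap: 0.0852
```

```bash
python3 plan.py; python3 - <<'E'
from h import *
s=grab_frame("scene")
crop(s,165,200,100,75,8,"pics/s14.png")
E
```

```text
t 24.45 pos [ 563.7 -219.7   33.5] yaw 96.17 tilt z [-1.e-04  0.e+00 -1.e+00] F [ 0.53 -0.06 -0.48] gap 0.0852 q [-29.   29.7 -11.6  48.7  -0.   54.8]
```

View pics/s14.png

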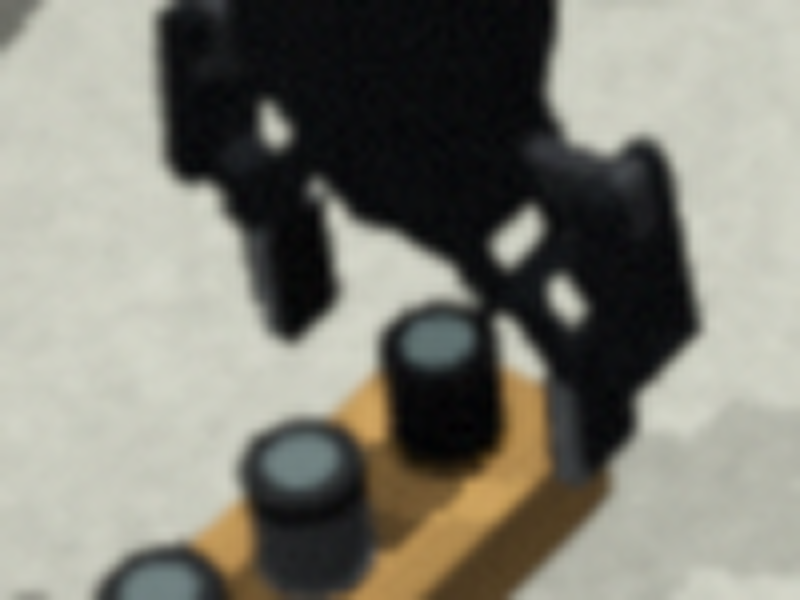

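Released: the black head stands upright on the rack at crop (440,385). I'll retreat straight up.

Emit:
{"op": "jog_arm", "data": {
  "moves": [
    [0, 0, -0.2, 0, 0, 0, -1],
    [0, 0, -0.5, 0, 0, 0, -1],
    [0, 0, -0.9, 0, 0, 0, -1],
    [0, 0, -1, 0, 0, 0, -1],
    [0, 0, -1, 0, 0, 0, -1]
  ]
}}

```text
t: 24.92
eef_pos: [0.5649, -0.2204, 0.1161]
ee_rot: [[-0.108, 0.994, 0.004], [0.994, 0.108, -0.002], [-0.002, 0.004, -1.0]]
wrist_force: [-0.8, 0.3, 0.0]
finger_gap: 0.0857
```

Emit:
{"op": "jog_arm", "data": {
  "moves": [
    [0, -0.3, -0.4, 0, 0, 0, -1],
    [0, -0.7, -0.9, 0, 0, 0, -1],
    [0, -1, -1, 0, 0, 0, -1],
    [0, -1, -1, 0, 0, 0, -1],
    [0, -1, -1, 0, 0, 0, -1]
  ]
}}

```text
t: 25.33
eef_pos: [0.4835, -0.2286, 0.1938]
ee_rot: [[-0.106, 0.994, 0.001], [0.994, 0.106, -0.001], [-0.001, 0.001, -1.0]]
wrist_force: [0.2, 0.6, -1.5]
finger_gap: 0.0853
```

Emit:
{"op": "jog_arm", "data": {
  "moves": [
    [0, -0.5, 0, 0, 0, 0, -1],
    [0, -1, 0, 0, 0, 0, -1],
    [0, -1, 0, 0, 0, 0, -1],
    [0, -1, 0, 0, 0, 0, -1],
    [0, -1, 0, 0, 0, 0, -1],
    [0, -1, 0, 0, 0, 0, -1]
  ]
}}

```text
t: 25.83
eef_pos: [0.4056, -0.237, 0.1929]
ee_rot: [[-0.108, 0.994, -0.0], [0.994, 0.108, 0.0], [0.001, -0.0, -1.0]]
wrist_force: [0.5, 0.3, 0.5]
finger_gap: 0.0852
```

```bash
python3 plan.py; python3 - <<'E'
from h import *
s=grab_frame("scene");t=grab_frame("top")
cv2.imwrite("pics/s15f.png",s);cv2.imwrite("pics/t15f.png",t)
crop(s,160,210,90,75,8,"pics/s15.png")
E
```

```text
t 25.83 pos [ 405.6 -237.   192.9] yaw 96.21 tilt z [-3.e-04  5.e-04 -1.e+00] F [0.46 0.27 0.45] gap 0.0852 q [-40.3  10.6 -14.9  64.5   0.   43.5]
```

View pics/s15.png

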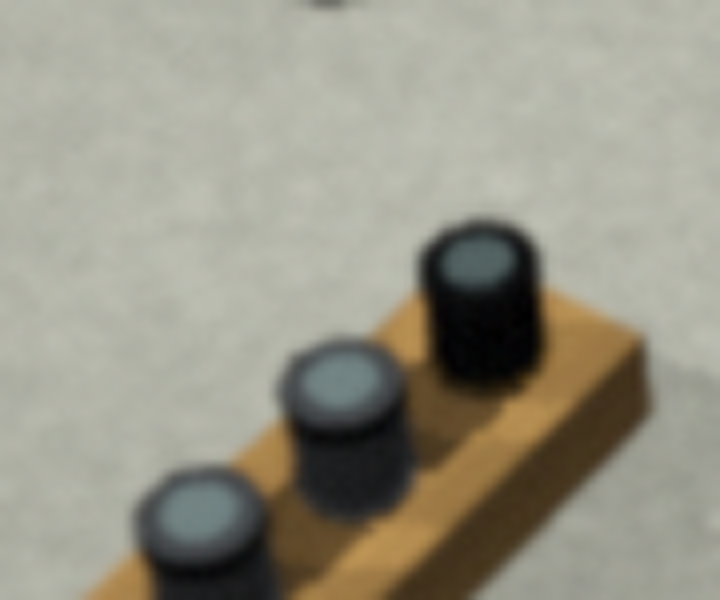

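View pics/t15f.png

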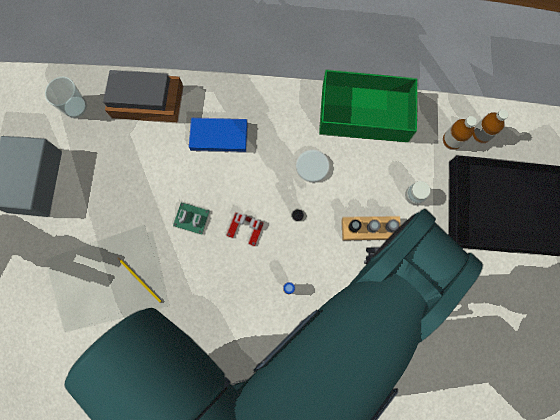

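The eyepiece is in the left hole at top pixel (354,227), seated level with the spares. Everything else I can see is where it was, and the gripper is clear. Handing in.

```bash
python3 -c "
from cell import *
print(job_done())"
```

```text
the job is handed in; nothing more can be done
None
```

The job is done and handed in at about 26 s, well inside the 66 s limit. All force figures below are from the readings at the end of each move; nothing was logged in between.

- **GO gauge:** I pushed the barrel right through and out to about x = +43 mm, with its foot about 12.5 mm above the bench. It brushed the right lead-in face once at about 4.4 N. I moved left and it then passed freely.
- **NO-GO gauge:** The gap stopped the barrel. I centred it on the gap and held 6.3–7.7 N for about 1.5 s. The highest force seen here was about 7.8 N.
- **Rack:** The eyepiece went into the empty hole after one light touch on the wall, and its head seated at the expected height with about 11 N. I let go and backed away. The last pictures show it upright in the left hole, with the gripper clear.

**Disagreements and gaps:**
- **Camera estimate:** The pictures placed both gap centres about 2.5–3.5 mm further right than I felt them, so I trusted touch there.
- **Unchecked item:** In the last top view everything I could see was where it started, but the arm hid the screwdriver. I did not check it separately; no move went near it.

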